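# Pack and lock the apple-butter jar carrier

### The arm

A 7-joint arm with a two-finger parallel gripper is mounted at the origin on the work surface. World frame = base frame: x ahead of the robot, y to its left, z up, the work surface at z = 0. Lengths are in m, angles in degrees, forces in N, time in s.
With the tool pointing down it reaches from about 0.4 to 0.875 m from the base axis. Payload 6.5 kg.
Tool frame: the origin (TCP) lies at the very end of the fingers, on their centre line; the grasp point (between the pads) lies 19 mm behind it; z points along the fingers, y is the line along which they close (so a half turn about z gives the same grasp; the last joint's range is limited). The gripper opens to 88 mm and grips with 3 to 60 N. Pads are 18 mm wide; open, the fingers measure 123 mm over their backs; the gripper's body (75 mm by 187 mm) begins 45 mm behind the grasp point.
Start: joints at [67.426, 30.733, -0.252, 88.115, 0.149, 61.152, -4.079], TCP at [0.209, -0.615, 0.239] pointing down, gripper open.
Joint ranges: [-154.64, 154.64], [-21.42, 123.67], [-72.66, 72.17], [13.99, 137.28], [-74.86, 254.86], [10.95, 109.41], [-158.01, 158.01]. Speed limits (degrees/s): [136.94, 136.94, 180, 180, 180, 180, 180].

### API

Orientations are given as a 3x3 rotation matrix whose columns are the frame's x, y, z axes.
In Python, from workcell import read_state, cams, hand_in, nets gives the robot as it stands.
- The arm moves only by the tool step_arm, never from a script. Its argument "rows" is one flat list of numbers, 7 for each row, row after row: the opening, from -1 (shut) to 1 (fully open), so that 0 is half open, then the shift along the tool's x, y, z normalised to -1 to 1, where 1 is 20 mm, then the turn, a rotation vector about the tool's x, y, z normalised to -1 to 1, where 1 is pi/2 rad. A call has exactly 5 rows; each row shifts and turns the commanded pose from where the row before left it, along the tool's axes as they then stand; what a row does not reach is not made up. A row lasts 1/12 s, in which the tool goes at most 41.7 mm and 7.16 degrees, less where a joint would pass 70% of its speed; a pose out of reach is approached as far as the arm can. A call with a number of a shift or a turn outside -1 to 1 is refused whole. A call with a gripper value outside its range is refused whole. The fingers move at their own pace and stop on an object; "newtons" is the grip in N (left out, the last holds). Time passes only in rows, so rows that do not move let the fingers close, or fill a call up. It gives the time, the measured TCP pose, the force, the opening and the grip force at its end, in the units of the state.
- read_state(): the state, without advancing time (a new reading comes with each control period).
- cams.read_camera(name): name is "scene" or "top"; returns a dict with "image" (384x512x3 uint8, red, green, blue), "depth" (384x512 float32, m along the optical axis (not along the pixel's ray), 0 where there is no reading), "mtx" (3x3 intrinsics, pixels), "position" and "attitude" of the camera in the world. Camera axes: x right, y up, looking along -z (the intrinsics and any distortion apply to the point x, -y, -z); pixel columns grow to the right and rows downward; lengths in m; the calibration is good to about 2 mm. A picture is of the moment at which its call begins.
- hand_in(): hands the job in; it is judged then, once.
Trained networks look in a picture, given as the dict that the camera call returned (one of the last four; its "shot" number tells which), for a name from the list of things; names that differ only in an ending like _2 or _b are one class to them, and where a whole thing is asked for, a point or a joint stands for the part that bears it (a point fixed in the world has none). Each returns a list of dicts, best first, with "score" (0 to 1); they miss things now and then, are a little off and sometimes report something else, mostly with a low value. They report only what shows in the picture. A call takes as long as a camera call. They do not tell look-alikes from the thing itself.
- nets.look_for(target, picture): "rect" ([centre column, centre row, width, height] in pixels, round what is visible of it).
The state is a dict: "time_s": time; "joints": joint angles; "joint_vel": joint speeds; "joint_torque": joint torques, N m; "tool_pos": TCP position; "orientation": TCP orientation; "contact_force": force on the tool from outside, world axes, zero at the start; "wrist_torque": the same for the moment, N m; "opening": finger opening in m; "grip_force": force on a finger pad.
Only numpy, scipy, OpenCV 4.12 (cv2) and the standard library are available. Lean on these libraries where they do the work, as an engineer would, in place of code of your own. Each camera call takes 0.05 s, during which the arm holds its last target. There are 200 camera calls.

### The job

Pack the jar carrier for the market: stand a spare jar in every empty cell, leaving the jars already in it where they are and any left-over spares standing on the counter, and set the jars down rather than drop them. Then lay the wooden hold-down bar over the jars, across the two end posts, with its end holes lined up with the holes in the posts, and put a thumbscrew down through the bar into each post until its flange sits flat on the bar. Leave the other kitchen things alone.

Things in the scene. Friction and masses are not known exactly. Their poses are not given: they have to be found in the camera images.
- carrier: pale wood jar carrier, fixed; 71 mm deep (its x), 367 long (its y). Five square cells, 55 mm inside, their centres at x 0 and y 118, 59, 0, -59, -118 mm (cells 1 to 5), floor 10 mm and walls 38 mm above the counter (4 and 6 mm thick); a seated jar's lid is at 76 mm. At each end a darker post 50 (x) by 36 (y) mm, top at 80 mm. Origin: centre of its underside, z up
- post_hole1 (a point): mouth of the upright hole in the carrier's +y post, at the middle of the post's top face, 80 mm above the counter, at y +165.5 mm in the carrier's frame; 13 mm across, 50 mm deep, edge bevelled 1.5 mm
- post_hole2 (a point): mouth of the upright hole in the carrier's -y post, at the middle of the post's top face, 80 mm above the counter, at y -165.5 mm in the carrier's frame; 13 mm across, 50 mm deep, edge bevelled 1.5 mm
- bar: loose wooden hold-down bar, 0.2 to 0.33 kg: strip 32 mm wide (its x), 367 long (its y), 12 thick; on its middle a paler upright grip 22 thick (x), 100 long (y), rising 34 mm above the strip. Origin: centre of the underside, z up. At first flat on the counter, grip up. Goes on either way round; on the posts its underside is 80 mm, its upper face 92 mm above the counter
- bar_hole1 (a point): lower mouth of the through hole near the bar's +y end, 165.5 mm from its middle; 13 mm across, edge bevelled 1.5 mm on top
- bar_hole2 (a point): lower mouth of the through hole near the bar's -y end, 165.5 mm from its middle; 13 mm across, edge bevelled 1.5 mm on top
- screw1: loose steel thumbscrew, 60 g, upright in a fixed dark block (50 x 140 mm, 56 high; 13 mm holes 76 mm apart), flange on its top. Origin: on the axis, underside of flange; z up. Flange 26 mm across, 6 thick; wing 36 wide (its x), 14 thick (y), 6 to 34 mm above origin; shank 9 mm across, 50 mm down, last 8 mm tapering to 5. Slides through holes without turning; fits either post
- screw2: loose steel thumbscrew, 60 g, upright in a fixed dark block (50 x 140 mm, 56 high; 13 mm holes 76 mm apart), flange on its top. Origin: on the axis, underside of flange; z up. Flange 26 mm across, 6 thick; wing 36 wide (its x), 14 thick (y), 6 to 34 mm above origin; shank 9 mm across, 50 mm down, last 8 mm tapering to 5. Slides through holes without turning; fits either post
- jar1: a jar of apple butter: upright cylinder 50 mm across and 66 mm tall, heavy thick base, flat steel lid, 0.17 to 0.31 kg; origin at the centre of its underside, z up. If it is there, it stands in cell 1 of the carrier from the start and stays there; no pose at the start means that there is no such jar
- jar2: a jar of apple butter: upright cylinder 50 mm across and 66 mm tall, heavy thick base, flat steel lid, 0.17 to 0.31 kg; origin at the centre of its underside, z up. If it is there, it stands in cell 2 of the carrier from the start and stays there; no pose at the start means that there is no such jar
- jar3: a jar of apple butter: upright cylinder 50 mm across and 66 mm tall, heavy thick base, flat steel lid, 0.17 to 0.31 kg; origin at the centre of its underside, z up. If it is there, it stands in cell 3 of the carrier from the start and stays there; no pose at the start means that there is no such jar
- jar4: a jar of apple butter: upright cylinder 50 mm across and 66 mm tall, heavy thick base, flat steel lid, 0.17 to 0.31 kg; origin at the centre of its underside, z up. If it is there, it stands in cell 4 of the carrier from the start and stays there; no pose at the start means that there is no such jar
- jar5: a jar of apple butter: upright cylinder 50 mm across and 66 mm tall, heavy thick base, flat steel lid, 0.17 to 0.31 kg; origin at the centre of its underside, z up. If it is there, it stands in cell 5 of the carrier from the start and stays there; no pose at the start means that there is no such jar
- spare1: a jar of apple butter: upright cylinder 50 mm across and 66 mm tall, heavy thick base, flat steel lid, 0.17 to 0.31 kg; origin at the centre of its underside, z up. A spare, at first standing with the others on a 2 mm thick grey mat (fixed, 230 by 230 mm) on the counter, about 100 mm between their centres
- spare2: a jar of apple butter: upright cylinder 50 mm across and 66 mm tall, heavy thick base, flat steel lid, 0.17 to 0.31 kg; origin at the centre of its underside, z up. A spare, at first standing with the others on a 2 mm thick grey mat (fixed, 230 by 230 mm) on the counter, about 100 mm between their centres
- spare3: a jar of apple butter: upright cylinder 50 mm across and 66 mm tall, heavy thick base, flat steel lid, 0.17 to 0.31 kg; origin at the centre of its underside, z up. A spare, at first standing with the others on a 2 mm thick grey mat (fixed, 230 by 230 mm) on the counter, about 100 mm between their centres
- spare4: a jar of apple butter: upright cylinder 50 mm across and 66 mm tall, heavy thick base, flat steel lid, 0.17 to 0.31 kg; origin at the centre of its underside, z up. A spare, at first standing with the others on a 2 mm thick grey mat (fixed, 230 by 230 mm) on the counter, about 100 mm between their centres
- apple1: green apple, 78 mm across, 68 mm tall, to be left alone; origin under its middle
- apple2: green apple, 78 mm across, 68 mm tall, to be left alone; origin under its middle
- butter: stick of butter in its wrapper, 85 x 36 x 36 mm, to be left alone; origin under its middle
Not all that is in view belongs to the job. What is shaped like the jar2 but blue is not meant.

How it is judged (in metres and radians):
On the way, in this order (a step that is already met when the one before it is completed fails the run):
1. every cell of the carrier holds a jar, standing on the cell's floor (((x of jar1 in the frame of carrier between -0.008 and 0.008 m and y of jar1 in the frame of carrier between 0.11 and 0.126 m and z of jar1 in the frame of carrier below 0.017 m and angle between jar1's own z axis and vertical below 0.12 rad) or (x of spare1 in the frame of carrier between -0.008 and 0.008 m and y of spare1 in the frame of carrier between 0.11 and 0.126 m and z of spare1 in the frame of carrier below 0.017 m and angle between spare1's own z axis and vertical below 0.12 rad) or (x of spare2 in the frame of carrier between -0.008 and 0.008 m and y of spare2 in the frame of carrier between 0.11 and 0.126 m and z of spare2 in the frame of carrier below 0.017 m and angle between spare2's own z axis and vertical below 0.12 rad) or (x of spare3 in the frame of carrier between -0.008 and 0.008 m and y of spare3 in the frame of carrier between 0.11 and 0.126 m and z of spare3 in the frame of carrier below 0.017 m and angle between spare3's own z axis and vertical below 0.12 rad) or (x of spare4 in the frame of carrier between -0.008 and 0.008 m and y of spare4 in the frame of carrier between 0.11 and 0.126 m and z of spare4 in the frame of carrier below 0.017 m and angle between spare4's own z axis and vertical below 0.12 rad)) and ((x of jar2 in the frame of carrier between -0.008 and 0.008 m and y of jar2 in the frame of carrier between 0.051 and 0.067 m and z of jar2 in the frame of carrier below 0.017 m and angle between jar2's own z axis and vertical below 0.12 rad) or (x of spare1 in the frame of carrier between -0.008 and 0.008 m and y of spare1 in the frame of carrier between 0.051 and 0.067 m and z of spare1 in the frame of carrier below 0.017 m and angle between spare1's own z axis and vertical below 0.12 rad) or (x of spare2 in the frame of carrier between -0.008 and 0.008 m and y of spare2 in the frame of carrier between 0.051 and 0.067 m and z of spare2 in the frame of carrier below 0.017 m and angle between spare2's own z axis and vertical below 0.12 rad) or (x of spare3 in the frame of carrier between -0.008 and 0.008 m and y of spare3 in the frame of carrier between 0.051 and 0.067 m and z of spare3 in the frame of carrier below 0.017 m and angle between spare3's own z axis and vertical below 0.12 rad) or (x of spare4 in the frame of carrier between -0.008 and 0.008 m and y of spare4 in the frame of carrier between 0.051 and 0.067 m and z of spare4 in the frame of carrier below 0.017 m and angle between spare4's own z axis and vertical below 0.12 rad)) and ((x of jar3 in the frame of carrier between -0.008 and 0.008 m and y of jar3 in the frame of carrier between -0.008 and 0.008 m and z of jar3 in the frame of carrier below 0.017 m and angle between jar3's own z axis and vertical below 0.12 rad) or (x of spare1 in the frame of carrier between -0.008 and 0.008 m and y of spare1 in the frame of carrier between -0.008 and 0.008 m and z of spare1 in the frame of carrier below 0.017 m and angle between spare1's own z axis and vertical below 0.12 rad) or (x of spare2 in the frame of carrier between -0.008 and 0.008 m and y of spare2 in the frame of carrier between -0.008 and 0.008 m and z of spare2 in the frame of carrier below 0.017 m and angle between spare2's own z axis and vertical below 0.12 rad) or (x of spare3 in the frame of carrier between -0.008 and 0.008 m and y of spare3 in the frame of carrier between -0.008 and 0.008 m and z of spare3 in the frame of carrier below 0.017 m and angle between spare3's own z axis and vertical below 0.12 rad) or (x of spare4 in the frame of carrier between -0.008 and 0.008 m and y of spare4 in the frame of carrier between -0.008 and 0.008 m and z of spare4 in the frame of carrier below 0.017 m and angle between spare4's own z axis and vertical below 0.12 rad)) and ((x of jar4 in the frame of carrier between -0.008 and 0.008 m and y of jar4 in the frame of carrier between -0.067 and -0.051 m and z of jar4 in the frame of carrier below 0.017 m and angle between jar4's own z axis and vertical below 0.12 rad) or (x of spare1 in the frame of carrier between -0.008 and 0.008 m and y of spare1 in the frame of carrier between -0.067 and -0.051 m and z of spare1 in the frame of carrier below 0.017 m and angle between spare1's own z axis and vertical below 0.12 rad) or (x of spare2 in the frame of carrier between -0.008 and 0.008 m and y of spare2 in the frame of carrier between -0.067 and -0.051 m and z of spare2 in the frame of carrier below 0.017 m and angle between spare2's own z axis and vertical below 0.12 rad) or (x of spare3 in the frame of carrier between -0.008 and 0.008 m and y of spare3 in the frame of carrier between -0.067 and -0.051 m and z of spare3 in the frame of carrier below 0.017 m and angle between spare3's own z axis and vertical below 0.12 rad) or (x of spare4 in the frame of carrier between -0.008 and 0.008 m and y of spare4 in the frame of carrier between -0.067 and -0.051 m and z of spare4 in the frame of carrier below 0.017 m and angle between spare4's own z axis and vertical below 0.12 rad)) and ((x of jar5 in the frame of carrier between -0.008 and 0.008 m and y of jar5 in the frame of carrier between -0.126 and -0.11 m and z of jar5 in the frame of carrier below 0.017 m and angle between jar5's own z axis and vertical below 0.12 rad) or (x of spare1 in the frame of carrier between -0.008 and 0.008 m and y of spare1 in the frame of carrier between -0.126 and -0.11 m and z of spare1 in the frame of carrier below 0.017 m and angle between spare1's own z axis and vertical below 0.12 rad) or (x of spare2 in the frame of carrier between -0.008 and 0.008 m and y of spare2 in the frame of carrier between -0.126 and -0.11 m and z of spare2 in the frame of carrier below 0.017 m and angle between spare2's own z axis and vertical below 0.12 rad) or (x of spare3 in the frame of carrier between -0.008 and 0.008 m and y of spare3 in the frame of carrier between -0.126 and -0.11 m and z of spare3 in the frame of carrier below 0.017 m and angle between spare3's own z axis and vertical below 0.12 rad) or (x of spare4 in the frame of carrier between -0.008 and 0.008 m and y of spare4 in the frame of carrier between -0.126 and -0.11 m and z of spare4 in the frame of carrier below 0.017 m and angle between spare4's own z axis and vertical below 0.12 rad))), for 0.2 s.
2. the bar lies on both posts over the jars, each of its holes over a post's hole (all of step 1 and ((horizontal distance between bar_hole1 and post_hole1 below 0.005 m and horizontal distance between bar_hole2 and post_hole2 below 0.005 m) or (horizontal distance between bar_hole1 and post_hole2 below 0.005 m and horizontal distance between bar_hole2 and post_hole1 below 0.005 m)) and z of bar in the frame of carrier between 0.077 and 0.084 m and angle between bar's own z axis and vertical below 0.03 rad), for 0.2 s.
At the end, for the whole second after the job is handed in: Every cell holds an upright jar, within 8 mm of its centre in x and y; the bar lies flat on the posts, holes within 6 mm of theirs; in each post a thumbscrew through the bar, within 5 mm of the hole, flange within 3.5 mm of the bar; left-over spares stand on the counter; all released, at rest (all of step 1 and ((horizontal distance between bar_hole1 and post_hole1 below 0.006 m and horizontal distance between bar_hole2 and post_hole2 below 0.006 m) or (horizontal distance between bar_hole1 and post_hole2 below 0.006 m and horizontal distance between bar_hole2 and post_hole1 below 0.006 m)) and z of bar in the frame of carrier between 0.077 and 0.084 m and angle between bar's own z axis and vertical below 0.03 rad and (((horizontal distance between screw1 and post_hole1 below 0.005 m and z of screw1 in the frame of carrier between 0.088 and 0.0955 m and angle between screw1's own z axis and vertical below 0.12 rad) and (horizontal distance between screw2 and post_hole2 below 0.005 m and z of screw2 in the frame of carrier between 0.088 and 0.0955 m and angle between screw2's own z axis and vertical below 0.12 rad)) or ((horizontal distance between screw1 and post_hole2 below 0.005 m and z of screw1 in the frame of carrier between 0.088 and 0.0955 m and angle between screw1's own z axis and vertical below 0.12 rad) and (horizontal distance between screw2 and post_hole1 below 0.005 m and z of screw2 in the frame of carrier between 0.088 and 0.0955 m and angle between screw2's own z axis and vertical below 0.12 rad))) and angle between each of spare1, spare2, spare3, spare4's own z axis and vertical below 0.12 rad and height (world z) of each of spare1, spare2, spare3, spare4 below 0.02 m and linear speed of each of spare1, spare2, spare3, spare4, bar, screw1, screw2 below 0.02 m/s); the robot touches nothing.
It fails at once if a jar that was already in the carrier is taken out or shifted by more than 20 mm (distance of any of jar1, jar2, jar3, jar4, jar5 from where it was at the start of the episode above 0.02 m).
It fails at once if an apple or the butter is moved by more than 30 mm (distance of any of apple1, apple2, butter from where it was at the start of the episode above 0.03 m).
It fails at once if a spare jar is dropped into the carrier: it moves at over 0.6 m/s inside a cell, clear of the floor, as after a fall of 2 cm ((linear speed of spare1 above 0.6 m/s and z of spare1 in the frame of carrier between 0.012 and 0.045 m and x of spare1 in the frame of carrier between -0.03 and 0.03 m and y of spare1 in the frame of carrier between -0.15 and 0.15 m) or (linear speed of spare2 above 0.6 m/s and z of spare2 in the frame of carrier between 0.012 and 0.045 m and x of spare2 in the frame of carrier between -0.03 and 0.03 m and y of spare2 in the frame of carrier between -0.15 and 0.15 m) or (linear speed of spare3 above 0.6 m/s and z of spare3 in the frame of carrier between 0.012 and 0.045 m and x of spare3 in the frame of carrier between -0.03 and 0.03 m and y of spare3 in the frame of carrier between -0.15 and 0.15 m) or (linear speed of spare4 above 0.6 m/s and z of spare4 in the frame of carrier between 0.012 and 0.045 m and x of spare4 in the frame of carrier between -0.03 and 0.03 m and y of spare4 in the frame of carrier between -0.15 and 0.15 m)).
Of jar1, jar2, jar3, jar4, jar5 only 1 to 2 are there at a start; the rules pass over those that are not, and their reading is None.
At some moment in a run one of spare1, spare2, spare3, spare4 may be knocked a few centimetres aside while the robot is not near it.
It also fails if it takes over 200 s, if anything falls off the work surface, if the arm or the gripper's body presses on something with over 40 N, if the wrist force passes 120 N, or if a joint passes its speed limit or range.

## Working session

There is one attempt and no reset: what is moved stays moved. The work goes in short steps, Python scripts to look and compute and a tool call to move; the robot and the scene stay as the last step left them, time stands still between calls to the robot, and variables do not carry over. Pictures are saved under pics/ and viewed, at most 14 in all, crops included, and the job is handed in when it is done.

Besides the shell and the picture viewer there is one more tool, called after "Emit:" by a JSON object that holds its "fn" and its "kwargs", one argument or row to a line. step_arm: Moves the arm, as the interface text tells. Its arguments: {"type":"object","properties":{"rows":{"type":"array"},"newtons":{"type":"number"}},"required":["rows"]}

```bash
ls; mkdir -p pics
python3 - <<'E'
from workcell import read_state, cams, nets
import cv2,pickle
s=read_state();print(s)
d={}
for n in ("top","scene"):
    p=cams.read_camera(n);d[n]=p
    print(n,p["mtx"],p["position"],p["attitude"])
    cv2.imwrite(f"pics/{n}0.png",cv2.resize(p["image"][:,:,::-1],None,fx=1.5,fy=1.5))
    for t in ("carrier","bar","screw1","jar2","spare1","apple1","butter"):
        print(t,[(round(r["score"],2),[round(v) for v in r["rect"]]) for r in nets.look_for(t,p)])
pickle.dump(d,open("d0.pkl","wb"))
E
```

```text
pics
{'time_s': 0.0, 'joints': array([67.4261935 , 30.77520568, -0.25330159, 88.16992565,  0.14971126,
       61.15348391, -4.08025619]), 'joint_vel': array([ 0.12618359,  0.01738306, -0.00235895, -0.01320939, -0.04770168,
       -0.00588201,  0.05634955]), 'joint_torque': array([ 9.99681215e-04, -5.70977712e+01,  9.90973637e-01, -2.51600343e+01,
       -5.63668914e-02,  1.79958710e-02,  1.62851838e-04]), 'tool_pos': array([ 0.20903828, -0.61481927,  0.23787044]), 'orientation': array([[ 9.46741207e-01,  3.21994739e-01, -6.89096578e-04],
       [ 3.21995444e-01, -9.46739915e-01,  1.57114940e-03],
       [-1.46493394e-04, -1.70935784e-03, -9.99998528e-01]]), 'contact_force': array([-0.38292744,  0.13746581,  0.36625566]), 'wrist_torque': array([-0.03405128, -0.06135859, -0.03606975]), 'grip_force': 0.0, 'opening': 0.08791567238223577}
top [[479.60075131   0.         254.93518707]
 [  0.         479.60075131 196.02887285]
 [  0.           0.           1.        ]] [0.41977825 0.00224866 1.33806605] [[-4.12205566e-04  9.91525009e-01 -1.29915309e-01]
 [-9.99997947e-01 -6.66451705e-04 -1.
[... 570 characters left out ...]
   254.22999519]
 [  0.         455.67431233 189.36157747]
 [  0.           0.           1.        ]] [ 0.99602122 -0.44821588  1.11957351] [[ 0.72142579 -0.60193485  0.34237299]
 [ 0.692415    0.61965485 -0.36957994]
 [ 0.01030996  0.50368869  0.86382371]]
carrier [(0.98, [250, 202, 122, 95])]
bar [(0.61, [287, 251, 27, 26])]
screw1 [(0.57, [118, 267, 21, 11])]
jar2 [(0.82, [271, 190, 22, 28]), (0.72, [308, 213, 21, 24]), (0.7, [324, 191, 20, 31]), (0.55, [244, 271, 19, 25])]
spare1 [(0.81, [292, 114, 18, 29]), (0.77, [319, 127, 24, 25]), (0.71, [305, 93, 20, 28]), (0.57, [338, 111, 22, 28])]
apple1 [(0.81, [344, 153, 25, 25]), (0.77, [288, 251, 25, 28])]
butter [(0.84, [203, 296, 28, 37])]
```

View pics/top0.png

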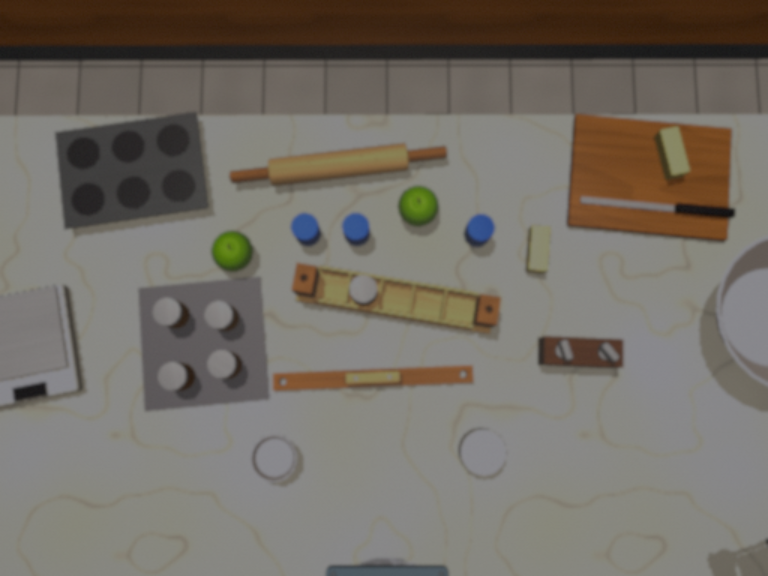

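View pics/scene0.png

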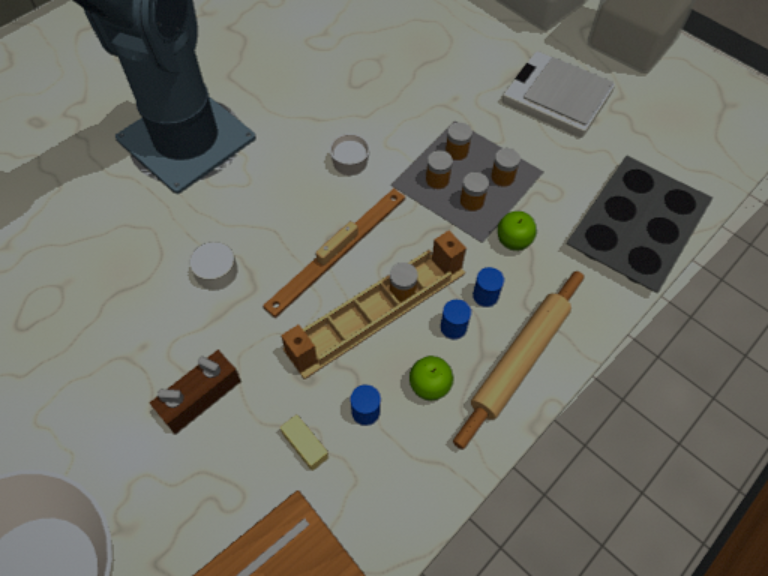

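The top view (1.5x) shows the carrier at (395,297) with one jar in cell (363,290). The four amber spares with grey lids stand on the mat at (170,312), (220,315), (174,376) and (222,364). The bar is at (373,378) and the screw block at (581,352). The jars at (305,228), (356,228) and (480,229) are blue decoys. Both apples and the butter (538,248) are to be left alone; the second yellow block on the board (674,153) is irrelevant.

```bash
cat > h.py <<'E'
import numpy as np,cv2
from workcell import read_state, cams, nets
def cloud(p):
    d=p["depth"];v,u=np.mgrid[:d.shape[0],:d.shape[1]];K=p["mtx"]
    c=np.stack([(u-K[0,2])/K[0,0]*d,-(v-K[1,2])/K[1,1]*d,-d],-1)
    w=c@np.asarray(p["attitude"]).T+p["position"]; w[d<=0]=np.nan
    return w
def proj(p,X):
    c=(np.atleast_2d(X)-p["position"])@np.asarray(p["attitude"]);K=p["mtx"]
    return np.stack([K[0,0]*c[:,0]/-c[:,2]+K[0,2],K[1,1]*-c[:,1]/-c[:,2]+K[1,2]],-1)
def pts(w,xy,r,z0,z1):
    m=(np.hypot(w[...,0]-xy[0],w[...,1]-xy[1])<r)&(w[...,2]>z0)&(w[...,2]<z1)
    return w[m]
def circ(P,r):  # disc centre from bounding box + mean
    lo,hi=np.percentile(P[:,:2],[2,98],axis=0); return np.r_[P[:,:2].mean(0),(lo+hi)/2,hi-lo]
E
cat > m0.py <<'E'
from h import *;import pickle
np.set_printoptions(precision=4,suppress=True)
d=pickle.load(open("d0.pkl","rb"))
W={n:cloud(d[n]) for n in d}
t=W["top"]
def at(u,v):return t[int(v/1.5),int(u/1.5)]
S={"spA":(170,312),"spB":(220,315),"spC":(174,376),"spD":(222,364),"jar":(363,290),"post1":(305,280),"post2":(487,312),"barL":(300,380),"barR":(450,377),"grip":(373,378),"scrA":(565,350),"scrB":(608,352),"blue1":(305,228),"blue2":(356,228),"blue3":(480,229),"apple1":(232,250),"apple2":(418,205),"butter":(538,248),"bowl1":(275,458),"bowl2":(483,452)}
for k,v in S.items():
    a=at(*v); 
    zz={"s":(.055,.08),"j":(.066,.09)}.get(k[0])
    if k.startswith("post"): zz=(.072,.09)
    elif k.startswith("scr"): zz=(.062,.1)
    print(k,a,end=" ")
    if zz:
        for n in W:
            P=pts(W[n],a[:2],.04 if k[:2]!="sc" else .03,*zz)
            if len(P)>5:
                r=cv2.minAreaRect((P[:,:2]*1000).astype(np.float32)); print(n,len(P),"med z %.4f"%np.median(P[:,2]),circ(P,0)[:4],"rect",np.round(r[0],1),np.round(r[1],1),round(r[2],1),end=" | ")
    print()
a=at(*S["grip"])
for n in W:
    P=pts(W[n],a[:2],.09,.036,.06);r=cv2.minAreaRect((P[:,:2]*1000).astype(np.float32));print("grip",n,len(P),np.median(P[:,2]),P.mean(0),r)
    P=pts(W[n],a[:2],.22,.007,.06);r=cv2.minAreaRect((P[:,:2]*1000).astype(np.float32));print("bar",n,len(P),P.mean(0),r)
E
python3 m0.py
```

```text
spA [0.554  0.3821 0.0703] top 291 med z 0.0680 [0.5546 0.3891 0.5546 0.3901] rect [554.6 390.2] [48.3 49.3] 6.8 | scene 205 med z 0.0668 [0.5579 0.3875 0.5574 0.3898] rect [555.9 390.9] [48.5 49.4] 42.8 | 
spB [0.5488 0.2944 0.0692] top 291 med z 0.0681 [0.5489 0.2972 0.5489 0.2972] rect [549.4 297. ] [48.6 48.7] 2.6 | scene 216 med z 0.0663 [0.552  0.2953 0.5509 0.297 ] rect [551.2 297.2] [48.4 50.4] 34.7 | 
spC [0.4431 0.3704 0.0689] top 303 med z 0.0683 [0.4408 0.375  0.4418 0.3754] rect [440.7 375.7] [47.5 48.8] 0.2 | scene 189 med z 0.0669 [0.4445 0.3733 0.4428 0.3749] rect [443.4 374.9] [47.9 48.1] 8.8 | 
spD [0.4639 0.2858 0.0731] top 291 med z 0.0684 [0.4619 0.2891 0.4626 0.2896] rect [462.4 289.8] [48.4 47.9] 70.0 | scene 208 med z 0.0662 [0.4653 0.2878 0.4647 0.289 ] rect [463.3 290. ] [49.1 48.6] 64.9 | 
jar [0.5935 0.0391 0.0743] top 276 med z 0.0766 [0.5943 0.0413 0.5947 0.041 ] rect [594.3  41.3] [48.9 47.4] 45.3 | scene 260 med z 0.0748 [0.5967 0.04   0.5959 0.0409] rect [596.4  40.9] [48.5 49.2] 9.8 | 
post1 [0.6193 0.1481 0.0293] top 251 med z 0.0803 [0.613  0.1454 
[... 1050 characters left out ...]
58   0.0686] 
butter [ 0.677  -0.2802  0.0341] 
bowl1 [0.2979 0.1967 0.0327] 
bowl2 [ 0.3096 -0.1719  0.0485] 
grip top 302 0.04637321414816342 [0.4386 0.0241 0.0463] ((438.76220703125, 24.56241226196289), (21.84315299987793, 99.2667236328125), 2.306603193283081)
bar top 4641 [0.4957 0.0051 0.0216] ((438.896728515625, 27.633316040039062), (429.3956604003906, 428.7698974609375), 7.688147068023682)
grip scene 247 0.04431449626682182 [0.4417 0.0224 0.0438] ((439.61663818359375, 24.300987243652344), (23.33281707763672, 100.18557739257812), 2.680617570877075)
bar scene 4076 [ 0.5084 -0.0009  0.0228] ((442.391357421875, 39.3409423828125), (412.15191650390625, 407.4698791503906), 6.820045471191406)
```

Emit:
{"fn": "step_arm", "kwargs": {
  "rows": [0.45, 0, 0, 0, 0, 0, -0.0683, 0.45, 0, 0, 0, 0, 0, -0.0683, 0.45, 0, 0, 0, 0, 0, -0.0683, 0.45, 0, 0, 0, 0, 0, -0.0683, 0.45, 0, 0, 0, 0, 0, -0.0683]
}}

```text
time_s: 1.22
tool_pos: [0.2092, -0.6154, 0.2387]
orientation: [[0.645, 0.764, -0.0], [0.764, -0.645, -0.0], [-0.0, 0.0, -1.0]]
contact_force: [0.1, 0.5, 0.5]
opening: 0.0638
grip_force: 0.0
```

Emit:
{"fn": "step_arm", "kwargs": {
  "rows": [0.45, 0, 0, 0, 0, 0, -0.0683, 0.45, 0, 0, 0, 0, 0, -0.0683, 0.45, 0, 0, 0, 0, 0, -0.0683, 0.45, 0, 0, 0, 0, 0, -0.0683, 0.45, 0, 0, 0, 0, 0, -0.0683]
}}

```text
time_s: 1.63
tool_pos: [0.2092, -0.6154, 0.2387]
orientation: [[0.164, 0.986, -0.0], [0.986, -0.164, -0.0], [-0.0, -0.0, -1.0]]
contact_force: [-0.1, -0.5, 0.3]
opening: 0.0638
grip_force: 0.0
```

Emit:
{"fn": "step_arm", "kwargs": {
  "rows": [0.45, 0, 0.9, 0, 0, 0, 0, 0.45, 0, 0.9, 0, 0, 0, 0, 0.45, 0, 0.9, 0, 0, 0, 0, 0.45, 0, 0.9, 0, 0, 0, 0, 0.45, 0, 0.9, 0, 0, 0, 0]
}}

```text
time_s: 2.05
tool_pos: [0.2987, -0.6308, 0.2387]
orientation: [[0.169, 0.986, -0.0], [0.986, -0.169, -0.0], [-0.0, -0.0, -1.0]]
contact_force: [0.9, -0.0, 0.7]
opening: 0.0637
grip_force: 0.0
```

Emit:
{"fn": "step_arm", "kwargs": {
  "rows": [0.45, 0.5, 0.9, 0, 0, 0, 0, 0.45, 1, 0.9, 0, 0, 0, 0, 0.45, 1, 0.9, 0, 0, 0, 0, 0.45, 1, 0.9, 0, 0, 0, 0, 0.45, 1, 0.9, 0, 0, 0, 0]
}}

```text
time_s: 2.47
tool_pos: [0.4028, -0.5564, 0.2387]
orientation: [[0.17, 0.986, -0.0], [0.986, -0.17, -0.0], [-0.0, -0.0, -1.0]]
contact_force: [0.2, 0.3, -0.6]
opening: 0.0641
grip_force: 0.0
```

Emit:
{"fn": "step_arm", "kwargs": {
  "rows": [0.45, 1, 0, 0, 0, 0, 0, 0.45, 1, 0, 0, 0, 0, 0, 0.45, 1, 0, 0, 0, 0, 0, 0.45, 1, 0, 0, 0, 0, 0, 0.45, 1, 0, 0, 0, 0, 0]
}}

```text
time_s: 2.88
tool_pos: [0.4189, -0.4577, 0.2388]
orientation: [[0.169, 0.986, -0.0], [0.986, -0.169, -0.0], [-0.0, 0.0, -1.0]]
contact_force: [1.3, -0.5, 1.2]
opening: 0.0642
grip_force: 0.0
```

Emit:
{"fn": "step_arm", "kwargs": {
  "rows": [0.45, 1, 0, 0, 0, 0, 0, 0.45, 1, 0, 0, 0, 0, 0, 0.45, 1, 0, 0, 0, 0, 0, 0.45, 1, 0, 0, 0, 0, 0, 0.45, 1, 0, 0, 0, 0, 0]
}}

```text
time_s: 3.3
tool_pos: [0.4358, -0.3592, 0.2388]
orientation: [[0.169, 0.986, 0.0], [0.986, -0.169, -0.0], [-0.0, 0.0, -1.0]]
contact_force: [0.1, -0.6, 1.4]
opening: 0.0635
grip_force: 0.0
```

Emit:
{"fn": "step_arm", "kwargs": {
  "rows": [0.45, 1, 0, 0, 0, 0, 0, 0.45, 1, 0, 0, 0, 0, 0, 0.45, 1, 0, 0, 0, 0, 0, 0.45, 1, 0, 0, 0, 0, 0, 0.45, 1, 0, 0, 0, 0, 0]
}}

```text
time_s: 3.72
tool_pos: [0.4528, -0.2607, 0.2389]
orientation: [[0.169, 0.986, 0.0], [0.986, -0.169, -0.0], [-0.0, 0.0, -1.0]]
contact_force: [-0.1, -0.4, -0.4]
opening: 0.0638
grip_force: 0.0
```

Emit:
{"fn": "step_arm", "kwargs": {
  "rows": [0.45, 1, 0, 0, 0, 0, 0, 0.45, 1, 0, 0, 0, 0, 0, 0.45, 1, 0, 0, 0, 0, 0, 0.45, 1, 0, 0, 0, 0, 0, 0.45, 1, 0, 0, 0, 0, 0]
}}

```text
time_s: 4.13
tool_pos: [0.4697, -0.162, 0.2389]
orientation: [[0.169, 0.986, 0.0], [0.986, -0.169, -0.0], [-0.0, 0.0, -1.0]]
contact_force: [0.3, -0.3, -0.3]
opening: 0.0639
grip_force: 0.0
```

Emit:
{"fn": "step_arm", "kwargs": {
  "rows": [0.45, 1, 0, 0, 0, 0, 0, 0.45, 1, 0, 0, 0, 0, 0, 0.45, 1, 0, 0, 0, 0, 0, 0.45, 1, 0, 0, 0, 0, 0, 0.45, 1, 0, 0, 0, 0, 0]
}}

```text
time_s: 4.55
tool_pos: [0.4867, -0.0635, 0.2389]
orientation: [[0.17, 0.986, 0.0], [0.986, -0.17, -0.0], [-0.0, 0.0, -1.0]]
contact_force: [0.4, 0.2, 0.7]
opening: 0.064
grip_force: 0.0
```

Emit:
{"fn": "step_arm", "kwargs": {
  "rows": [0.45, 1, 0, 0, 0, 0, 0, 0.45, 1, 0, 0, 0, 0, 0, 0.45, 1, 0, 0, 0, 0, 0, 0.45, 0.5, 0, 0, 0, 0, 0, 0.45, 0, 0, 0, 0, 0, 0]
}}

```text
time_s: 4.97
tool_pos: [0.4987, 0.007, 0.239]
orientation: [[0.166, 0.986, 0.001], [0.986, -0.166, 0.001], [0.001, 0.0, -1.0]]
contact_force: [0.7, -1.3, 0.9]
opening: 0.0639
grip_force: 0.0
```

```bash
cat >> h.py <<'E'
C0=np.array([.5858,-.0173]); EX=np.array([.9855,-.1694]); EY=np.array([.1694,.9855])
CELL={i+1:C0+EY*y for i,y in enumerate((.118,.059,0,-.059,-.118))}
POST={1:C0+EY*.1655,2:C0-EY*.1655}
def units(xy,frm=None):  # displacement in tool x (=EY), tool y (=EX), in 20 mm units
    frm=read_state()["tool_pos"][:2] if frm is None else frm
    d=np.asarray(xy)-frm; return np.round([d@EY/.02,d@EX/.02],2)
def jars(p,z0=.056,z1=.084,box=(.38,.72,-.25,.47)):
    w=cloud(p);m=(w[...,2]>z0)&(w[...,2]<z1)&(w[...,0]>box[0])&(w[...,0]<box[1])&(w[...,1]>box[2])&(w[...,1]<box[3])
    n,l=cv2.connectedComponents(m.astype(np.uint8));o=[]
    for i in range(1,n):
        P=w[l==i]
        if len(P)<60: continue
        c,s,a=cv2.minAreaRect((P[:,:2]*1000).astype(np.float32)); o.append((np.round(np.array(c)/1000+[.0007,0],4),np.round(s),round(float(np.median(P[:,2])),4)))
    return o
E
cat > j.py <<'E'
from h import *
p=cams.read_camera("top");s=read_state();print(s["time_s"],s["tool_pos"])
for c,sz,z in jars(p):
    k=np.array([np.hypot(*(c-v)) for v in CELL.values()]); i=k.argmin()+1
    print(c,sz,z,"units",units(c),("cell %d off mm %s"%(i,np.round((c-CELL[i])@np.c_[EX,EY]*1000,1))) if k.min()<.03 else "")
E
python3 j.py; python3 -c "
from h import *
a=np.array([.5510,.2970])
for i in CELL: print(i,CELL[i],units(CELL[i],a))"
```

```text
5.0167 [0.49847665 0.00507765 0.23877782]
[0.7033 0.1479] [49. 35.] 0.0664 units [8.77 8.88] 
[0.703  0.0547] [46. 34.] 0.0666 units [4.18 9.66] 
[ 0.7023 -0.171 ] [49. 36.] 0.0664 units [-6.95 11.53] 
[0.6692 0.2815] [63. 66.] 0.0641 units [15.07  6.07] 
[0.6139 0.1458] [37. 50.] 0.0797 units [7.91 4.5 ] 
[ 0.558  -0.1799] [36. 51.] 0.08 units [-8.61  4.5 ] 
[0.5557 0.3901] [49. 49.] 0.0675 units [19.46 -0.44] 
[0.5498 0.2974] [48. 49.] 0.0681 units [14.84  0.05] 
[0.4623 0.2897] [48. 49.] 0.0683 units [13.72 -4.19] 
[0.4413 0.3757] [47. 48.] 0.068 units [17.78 -5.96] 
1 [0.6057892 0.098989 ] [-9.29  4.38]
2 [0.5957946 0.0408445] [-12.24   4.38]
3 [ 0.5858 -0.0173] [-15.19   4.38]
4 [ 0.5758054 -0.0754445] [-18.14   4.38]
5 [ 0.5658108 -0.133589 ] [-21.09   4.38]
```

Emit:
{"fn": "step_arm", "kwargs": {
  "rows": [0.45, 1, 0.07, 0, 0, 0, 0, 0.45, 1, 0, 0, 0, 0, 0, 0.45, 1, 0, 0, 0, 0, 0, 0.45, 1, 0, 0, 0, 0, 0, 0.45, 1, 0, 0.6, 0, 0, 0]
}}

```text
time_s: 5.43
tool_pos: [0.5185, 0.102, 0.2282]
orientation: [[0.172, 0.985, 0.004], [0.985, -0.172, -0.0], [0.0, 0.004, -1.0]]
contact_force: [0.6, 0.4, -0.3]
opening: 0.0639
grip_force: 0.0
```

Emit:
{"fn": "step_arm", "kwargs": {
  "rows": [0.45, 1, 0, 0.6, 0, 0, 0, 0.45, 1, 0, 0.6, 0, 0, 0, 0.45, 1, 0, 0.6, 0, 0, 0, 0.45, 1, 0, 0.6, 0, 0, 0, 0.45, 1, 0, 0.6, 0, 0, 0]
}}

```text
time_s: 5.85
tool_pos: [0.5344, 0.2001, 0.1659]
orientation: [[0.172, 0.985, 0.0], [0.985, -0.172, -0.001], [-0.001, 0.0, -1.0]]
contact_force: [0.9, 0.0, 0.1]
opening: 0.0636
grip_force: 0.0
```

Emit:
{"fn": "step_arm", "kwargs": {
  "rows": [0.45, 1, 0, 0.6, 0, 0, 0, 0.45, 1, 0, 0.6, 0, 0, 0, 0.45, 1, 0, 0.6, 0, 0, 0, 0.45, 1, 0, 0.6, 0, 0, 0, 0.45, 0.86, 0, 0, 0, 0, 0]
}}

```text
time_s: 6.27
tool_pos: [0.5498, 0.2955, 0.1159]
orientation: [[0.171, 0.985, -0.003], [0.985, -0.171, -0.003], [-0.004, -0.002, -1.0]]
contact_force: [-0.2, 1.2, -0.3]
opening: 0.064
grip_force: 0.0
```

Emit:
{"fn": "step_arm", "kwargs": {
  "rows": [0.45, 0, 0, 0, 0, 0, 0, 0.45, 0, 0, 0.4, 0, 0, 0, 0.45, 0, 0, 0.6, 0, 0, 0, 0.45, 0, 0, 0.6, 0, 0, 0, 0.45, 0, 0, 0.6, 0, 0, 0]
}}

```text
time_s: 6.68
tool_pos: [0.5502, 0.2951, 0.0732]
orientation: [[0.171, 0.985, -0.0], [0.985, -0.171, -0.002], [-0.002, -0.0, -1.0]]
contact_force: [0.2, 0.5, 0.7]
opening: 0.0639
grip_force: 0.0
```

Emit:
{"fn": "step_arm", "kwargs": {
  "rows": [0.45, 0, 0, 0.6, 0, 0, 0, 0.45, 0, 0, 0.6, 0, 0, 0, 0.45, 0, 0, 0.6, 0, 0, 0, 0.45, 0, 0, 0, 0, 0, 0, 0.45, 0, 0, 0, 0, 0, 0]
}}

```text
time_s: 7.1
tool_pos: [0.5495, 0.2971, 0.0378]
orientation: [[0.169, 0.986, -0.001], [0.986, -0.169, -0.001], [-0.001, -0.001, -1.0]]
contact_force: [1.0, -0.3, 0.6]
opening: 0.0638
grip_force: 0.0
```

Emit:
{"fn": "step_arm", "kwargs": {
  "rows": [-0.2, 0, 0, 0, 0, 0, 0, -0.2, 0, 0, 0, 0, 0, 0, -0.2, 0, 0, 0, 0, 0, 0, -0.2, 0, 0, 0, 0, 0, 0, -0.2, 0, 0, 0, 0, 0, 0],
  "newtons": 25
}}

```text
time_s: 7.52
tool_pos: [0.5508, 0.2976, 0.0395]
orientation: [[0.169, 0.986, 0.001], [0.986, -0.169, 0.001], [0.001, 0.001, -1.0]]
contact_force: [0.9, -0.8, 2.5]
opening: 0.0492
grip_force: 25.0
```

Emit:
{"fn": "step_arm", "kwargs": {
  "rows": [-0.2, 0, 0, -0.5, 0, 0, 0, -0.2, 0, 0, -1, 0, 0, 0, -0.2, 0, 0, -1, 0, 0, 0, -0.2, 0, 0, -1, 0, 0, 0, -0.2, -0.6, 0.2, -1, 0, 0, 0]
}}

```text
time_s: 7.93
tool_pos: [0.5504, 0.2877, 0.1302]
orientation: [[0.166, 0.986, -0.001], [0.986, -0.166, 0.002], [0.002, -0.001, -1.0]]
contact_force: [-1.2, 0.4, -2.0]
opening: 0.049
grip_force: 25.0
```

Emit:
{"fn": "step_arm", "kwargs": {
  "rows": [-0.2, -1, 0.2, -1, 0, 0, 0, -0.2, -1, 0.2, -0.5, 0, 0, 0, -0.2, -1, 0.2, 0, 0, 0, 0, -0.2, -1, 0.2, 0, 0, 0, 0, -0.2, -1, 0.2, 0, 0, 0, 0]
}}

```text
time_s: 8.35
tool_pos: [0.5543, 0.1817, 0.1593]
orientation: [[0.169, 0.986, -0.0], [0.986, -0.169, -0.0], [-0.0, -0.0, -1.0]]
contact_force: [0.8, 0.1, -2.1]
opening: 0.0489
grip_force: 25.0
```

Emit:
{"fn": "step_arm", "kwargs": {
  "rows": [-0.2, -1, 0.2, 0, 0, 0, 0, -0.2, -1, 0.2, 0, 0, 0, 0, -0.2, -1, 0.2, 0, 0, 0, 0, -0.2, -1, 0.2, 0, 0, 0, 0, -0.2, -1, 0.2, 0, 0, 0, 0]
}}

```text
time_s: 8.77
tool_pos: [0.5569, 0.0799, 0.159]
orientation: [[0.169, 0.986, -0.001], [0.986, -0.169, -0.0], [-0.0, -0.001, -1.0]]
contact_force: [-0.0, 0.6, -2.3]
opening: 0.0487
grip_force: 25.0
```

Emit:
{"fn": "step_arm", "kwargs": {
  "rows": [-0.2, -1, 0.2, 0, 0, 0, 0, -0.2, -1, 0.2, 0, 0, 0, 0, -0.2, -1, 0.2, 0, 0, 0, 0, -0.2, -1, 0.2, 0, 0, 0, 0, -0.2, -1, 0.2, 0, 0, 0, 0]
}}

```text
time_s: 9.18
tool_pos: [0.5597, -0.022, 0.159]
orientation: [[0.169, 0.986, -0.001], [0.986, -0.169, -0.0], [-0.0, -0.001, -1.0]]
contact_force: [0.1, 0.9, -2.3]
opening: 0.0488
grip_force: 25.0
```

Emit:
{"fn": "step_arm", "kwargs": {
  "rows": [-0.2, -1, 0.2, 0, 0, 0, 0, -0.2, -1, 0.2, 0, 0, 0, 0, -0.2, -1, 0.2, 0, 0, 0, 0, -0.2, -1, 0.2, 0, 0, 0, 0, -0.2, -1, 0.2, 0, 0, 0, 0]
}}

```text
time_s: 9.6
tool_pos: [0.5625, -0.1238, 0.159]
orientation: [[0.169, 0.986, -0.001], [0.986, -0.169, 0.0], [-0.0, -0.001, -1.0]]
contact_force: [0.0, 0.0, -1.4]
opening: 0.0492
grip_force: 25.0
```

Emit:
{"fn": "step_arm", "kwargs": {
  "rows": [-0.2, -0.5, 0.2, 0, 0, 0, 0, -0.2, 0, 0, 0, 0, 0, 0, -0.2, 0, 0, 0, 0, 0, 0, -0.2, 0, 0, 0, 0, 0, 0, -0.2, 0, 0, 0, 0, 0, 0]
}}

```text
time_s: 10.02
tool_pos: [0.5655, -0.1315, 0.1588]
orientation: [[0.167, 0.986, -0.0], [0.986, -0.167, 0.001], [0.001, -0.0, -1.0]]
contact_force: [0.5, -0.8, -1.7]
opening: 0.0491
grip_force: 25.0
```

```bash
python3 -c "
from h import *
s=read_state();print(s['tool_pos'],s['contact_force'],s['opening'],units(CELL[5]))"
```

```text
[ 0.56545377 -0.1314695   0.15881217] [ 0.46185562 -0.77166743 -1.68495485] 0.04910108333299536 [-0.1   0.04]
```

Emit:
{"fn": "step_arm", "kwargs": {
  "rows": [-0.2, -0.1, 0.04, 0.5, 0, 0, 0, -0.2, 0, 0, 0.9, 0, 0, 0, -0.2, 0, 0, 0.9, 0, 0, 0, -0.2, 0, 0, 0.6, 0, 0, 0, -0.2, 0, 0, 0.4, 0, 0, 0]
}}

```text
time_s: 10.43
tool_pos: [0.5648, -0.135, 0.0907]
orientation: [[0.168, 0.986, -0.002], [0.986, -0.168, 0.001], [0.0, -0.003, -1.0]]
contact_force: [-0.6, 0.5, -1.7]
opening: 0.049
grip_force: 25.0
```

Emit:
{"fn": "step_arm", "kwargs": {
  "rows": [-0.2, 0, 0, 0.4, 0, 0, 0, -0.2, 0, 0, 0.3, 0, 0, 0, -0.2, 0, 0, 0.3, 0, 0, 0, -0.2, 0, 0, 0.3, 0, 0, 0, -0.2, 0, 0, 0.3, 0, 0, 0]
}}

```text
time_s: 10.85
tool_pos: [0.5662, -0.1357, 0.0605]
orientation: [[0.169, 0.986, 0.001], [0.986, -0.169, -0.0], [-0.0, 0.001, -1.0]]
contact_force: [-0.4, -0.3, -2.1]
opening: 0.0491
grip_force: 25.0
```

Emit:
{"fn": "step_arm", "kwargs": {
  "rows": [-0.2, 0, 0, 0.3, 0, 0, 0, -0.2, 0, 0, 0.2, 0, 0, 0, -0.2, 0, 0, 0.1, 0, 0, 0, -0.2, 0, 0, 0, 0, 0, 0, -0.2, 0, 0, 0, 0, 0, 0]
}}

```text
time_s: 11.27
tool_pos: [0.5659, -0.1356, 0.0488]
orientation: [[0.169, 0.986, 0.0], [0.986, -0.169, -0.0], [-0.0, 0.0, -1.0]]
contact_force: [-0.1, -0.7, -2.0]
opening: 0.049
grip_force: 25.0
```

Emit:
{"fn": "step_arm", "kwargs": {
  "rows": [-0.2, 0.1, 0, 0, 0, 0, 0, -0.2, 0, 0, 0, 0, 0, 0, -0.2, 0, 0, 0.05, 0, 0, 0, -0.2, 0, 0, 0.05, 0, 0, 0, -0.2, 0, 0, 0, 0, 0, 0]
}}

```text
time_s: 11.68
tool_pos: [0.5665, -0.1336, 0.0474]
orientation: [[0.169, 0.986, 0.0], [0.986, -0.169, -0.0], [-0.0, 0.001, -1.0]]
contact_force: [-1.2, -0.8, 4.7]
opening: 0.0492
grip_force: 25.0
```

Emit:
{"fn": "step_arm", "kwargs": {
  "rows": [-0.2, 0, 0, 0.05, 0, 0, 0, -0.2, 0, 0, 0, 0, 0, 0, -0.2, 0, 0, 0, 0, 0, 0, -0.2, 0, 0, 0, 0, 0, 0, -0.2, 0, 0, 0, 0, 0, 0]
}}

```text
time_s: 12.1
tool_pos: [0.5666, -0.1336, 0.0474]
orientation: [[0.169, 0.986, 0.0], [0.986, -0.169, -0.001], [-0.001, 0.001, -1.0]]
contact_force: [-4.2, 1.4, 14.0]
opening: 0.0493
grip_force: 25.0
```

Emit:
{"fn": "step_arm", "kwargs": {
  "rows": [-0.1, 0, 0, 0, 0, 0, 0, 0.1, 0, 0, 0, 0, 0, 0, 0.45, 0, 0, 0, 0, 0, 0, 0.45, 0, 0, 0, 0, 0, 0, 0.45, 0, 0, 0, 0, 0, 0]
}}

```text
time_s: 12.52
tool_pos: [0.5664, -0.1337, 0.0458]
orientation: [[0.169, 0.986, 0.0], [0.986, -0.169, -0.0], [-0.0, 0.0, -1.0]]
contact_force: [-0.0, 0.7, 0.4]
opening: 0.0633
grip_force: 0.0
```

Emit:
{"fn": "step_arm", "kwargs": {
  "rows": [0.45, 0, 0, -0.3, 0, 0, 0, 0.45, 0, 0, -0.7, 0, 0, 0, 0.45, 0, 0, -1, 0, 0, 0, 0.45, 0, 0, -1, 0, 0, 0, 0.45, 0, -0.4, -1, 0, 0, 0]
}}

```text
time_s: 12.93
tool_pos: [0.5597, -0.1323, 0.1279]
orientation: [[0.169, 0.986, 0.002], [0.986, -0.169, 0.0], [0.0, 0.002, -1.0]]
contact_force: [0.5, -0.6, 0.3]
opening: 0.0639
grip_force: 0.0
```

Emit:
{"fn": "step_arm", "kwargs": {
  "rows": [0.45, 1, -0.4, -0.6, 0, 0, 0, 0.45, 1, -0.4, 0, 0, 0, 0, 0.45, 1, -0.4, 0, 0, 0, 0, 0.45, 1, -0.4, 0, 0, 0, 0, 0.45, 1, -0.4, 0, 0, 0, 0]
}}

```text
time_s: 13.35
tool_pos: [0.5359, -0.0261, 0.1391]
orientation: [[0.169, 0.986, 0.001], [0.986, -0.169, -0.0], [-0.0, 0.001, -1.0]]
contact_force: [-0.3, 0.5, 0.1]
opening: 0.0644
grip_force: 0.0
```

Emit:
{"fn": "step_arm", "kwargs": {
  "rows": [0.45, 1, -0.4, 0, 0, 0, 0, 0.45, 1, -0.4, 0, 0, 0, 0, 0.45, 1, -0.4, 0, 0, 0, 0, 0.45, 0, 0, 0, 0, 0, 0, 0.45, 0, 0, 0, 0, 0, 0]
}}

```text
time_s: 13.77
tool_pos: [0.5225, 0.0374, 0.1388]
orientation: [[0.167, 0.986, 0.001], [0.986, -0.167, 0.0], [0.0, 0.001, -1.0]]
contact_force: [-0.3, 0.1, -0.0]
opening: 0.0637
grip_force: 0.0
```

```bash
python3 j.py
```

```text
13.8167 [0.52268654 0.03596474 0.13852332]
[0.7028 0.148 ] [35. 49.] 0.0663 units [7.05 7.93] 
[0.7029 0.0547] [46. 36.] 0.066 units [2.45 8.72] 
[ 0.7023 -0.1712] [37. 49.] 0.0669 units [-8.69 10.61] 
[0.6692 0.2812] [65. 64.] 0.0642 units [13.32  5.14] 
[0.6141 0.1454] [36. 51.] 0.0798 units [6.17 3.58] 
[ 0.5646 -0.1331] [48. 49.] 0.0767 units [-7.98  3.5 ] cell 5 off mm [-1.3  0.3]
[ 0.5579 -0.1799] [36. 51.] 0.08 units [-10.34   3.56] 
[0.5557 0.3905] [49. 48.] 0.068 units [17.75 -1.38] 
[0.4543 0.2472] [49. 47.] 0.0683 units [ 9.83 -5.16] 
[0.4413 0.3759] [49. 47.] 0.068 units [16.06 -6.89]
```

Emit:
{"fn": "step_arm", "kwargs": {
  "rows": [0.45, 0.98, -0.52, 0, 0, 0, 0, 0.45, 0.98, -0.52, 0, 0, 0, 0, 0.45, 0.98, -0.52, 0, 0, 0, 0, 0.45, 0.98, -0.52, 0, 0, 0, 0, 0.45, 0.98, -0.52, 0, 0, 0, 0]
}}

```text
time_s: 14.23
tool_pos: [0.4881, 0.1409, 0.1381]
orientation: [[0.172, 0.985, 0.001], [0.985, -0.172, -0.001], [-0.001, 0.001, -1.0]]
contact_force: [-0.2, 0.7, -0.1]
opening: 0.0638
grip_force: 0.0
```

Emit:
{"fn": "step_arm", "kwargs": {
  "rows": [0.45, 0.98, -0.52, 0, 0, 0, 0, 0.45, 0.98, -0.51, 0, 0, 0, 0, 0.45, 0.98, -0.51, 0.3, 0, 0, 0, 0.45, 0.98, -0.51, 0.4, 0, 0, 0, 0.45, 0.98, -0.51, 0.4, 0, 0, 0]
}}

```text
time_s: 14.65
tool_pos: [0.4548, 0.2464, 0.1159]
orientation: [[0.172, 0.985, 0.001], [0.985, -0.172, -0.0], [-0.0, 0.001, -1.0]]
contact_force: [0.5, 0.3, 0.7]
opening: 0.0639
grip_force: 0.0
```

Emit:
{"fn": "step_arm", "kwargs": {
  "rows": [0.45, 0, 0, 0.4, 0, 0, 0, 0.45, 0, 0, 0.3, 0, 0, 0, 0.45, 0, 0, 0.6, 0, 0, 0, 0.45, 0, 0, 0.8, 0, 0, 0, 0.45, 0, 0, 0.8, 0, 0, 0]
}}

```text
time_s: 15.07
tool_pos: [0.4551, 0.2447, 0.0568]
orientation: [[0.172, 0.985, 0.001], [0.985, -0.172, -0.001], [-0.001, 0.001, -1.0]]
contact_force: [-0.1, 0.5, -0.2]
opening: 0.0635
grip_force: 0.0
```

Emit:
{"fn": "step_arm", "kwargs": {
  "rows": [0.45, 0, 0, 0.5, 0, 0, 0, 0.45, 0, 0, 0.3, 0, 0, 0, 0.45, 0, 0, 0.2, 0, 0, 0, 0.45, 0, 0, 0, 0, 0, 0, 0.45, 0, 0, 0, 0, 0, 0]
}}

```text
time_s: 15.48
tool_pos: [0.4541, 0.2468, 0.038]
orientation: [[0.17, 0.986, 0.0], [0.986, -0.17, 0.0], [0.0, 0.0, -1.0]]
contact_force: [0.5, -0.9, -0.3]
opening: 0.0638
grip_force: 0.0
```

Emit:
{"fn": "step_arm", "kwargs": {
  "rows": [-0.2, 0, 0, 0, 0, 0, 0, -0.2, 0, 0, 0, 0, 0, 0, -0.2, 0, 0, 0, 0, 0, 0, -0.2, 0, 0, 0, 0, 0, 0, -0.2, 0, 0, 0, 0, 0, 0],
  "newtons": 25
}}

```text
time_s: 15.9
tool_pos: [0.4545, 0.2471, 0.0383]
orientation: [[0.169, 0.986, 0.001], [0.986, -0.169, 0.001], [0.001, 0.001, -1.0]]
contact_force: [0.1, 0.0, 4.9]
opening: 0.0496
grip_force: 25.0
```

Emit:
{"fn": "step_arm", "kwargs": {
  "rows": [-0.2, 0, 0, -0.5, 0, 0, 0, -0.2, 0, 0, -1, 0, 0, 0, -0.2, 0, 0, -1, 0, 0, 0, -0.2, 0, 0, -1, 0, 0, 0, -0.2, -0.6, 0.4, -1, 0, 0, 0]
}}

```text
time_s: 16.32
tool_pos: [0.4575, 0.2363, 0.1289]
orientation: [[0.165, 0.986, -0.002], [0.986, -0.165, 0.002], [0.001, -0.002, -1.0]]
contact_force: [1.1, 0.1, -3.0]
opening: 0.0494
grip_force: 25.0
```

Emit:
{"fn": "step_arm", "kwargs": {
  "rows": [-0.2, -1, 0.6, -1, 0, 0, 0, -0.2, -1, 0.6, -0.5, 0, 0, 0, -0.2, -1, 0.6, 0, 0, 0, 0, -0.2, -1, 0.6, 0, 0, 0, 0, -0.2, -1, 0.6, 0, 0, 0, 0]
}}

```text
time_s: 16.73
tool_pos: [0.5014, 0.1237, 0.1581]
orientation: [[0.169, 0.986, -0.001], [0.986, -0.169, -0.0], [-0.0, -0.001, -1.0]]
contact_force: [1.9, 0.2, -2.8]
opening: 0.0492
grip_force: 25.0
```

Emit:
{"fn": "step_arm", "kwargs": {
  "rows": [-0.2, -1, 0.6, 0, 0, 0, 0, -0.2, -1, 0.6, 0, 0, 0, 0, -0.2, -1, 0.6, 0, 0, 0, 0, -0.2, -1, 0.6, 0, 0, 0, 0, -0.2, -1, 0.6, 0, 0, 0, 0]
}}

```text
time_s: 17.15
tool_pos: [0.5434, 0.0152, 0.1577]
orientation: [[0.169, 0.986, -0.002], [0.986, -0.169, 0.0], [-0.0, -0.002, -1.0]]
contact_force: [0.5, 1.2, -2.0]
opening: 0.049
grip_force: 25.0
```

Emit:
{"fn": "step_arm", "kwargs": {
  "rows": [-0.2, -1, 0.6, 0, 0, 0, 0, -0.2, -1, 0.6, 0, 0, 0, 0, -0.2, -1, 0.6, 0, 0, 0, 0, -0.2, -0.76, 0.42, 0, 0, 0, 0, -0.2, -0.5, 0.1, 0, 0, 0, 0]
}}

```text
time_s: 17.57
tool_pos: [0.5754, -0.078, 0.1576]
orientation: [[0.172, 0.985, -0.001], [0.985, -0.172, -0.0], [-0.001, -0.001, -1.0]]
contact_force: [0.2, -0.6, -2.5]
opening: 0.0494
grip_force: 25.0
```

Emit:
{"fn": "step_arm", "kwargs": {
  "rows": [-0.2, 0, 0, 0, 0, 0, 0, -0.2, 0, 0, 0, 0, 0, 0, -0.2, 0, 0, 0, 0, 0, 0, -0.2, 0, 0, 0.3, 0, 0, 0, -0.2, 0, 0, 0.7, 0, 0, 0]
}}

```text
time_s: 17.98
tool_pos: [0.5765, -0.074, 0.1389]
orientation: [[0.167, 0.986, 0.003], [0.986, -0.167, 0.0], [0.001, 0.003, -1.0]]
contact_force: [0.4, 0.3, -2.8]
opening: 0.049
grip_force: 25.0
```

Emit:
{"fn": "step_arm", "kwargs": {
  "rows": [-0.2, 0, 0, 0.6, 0, 0, 0, -0.2, 0, 0, 0.3, 0, 0, 0, -0.2, 0, 0, 0.1, 0, 0, 0, -0.2, 0, 0, 0, 0, 0, 0, -0.2, 0, 0, 0, 0, 0, 0]
}}

```text
time_s: 18.4
tool_pos: [0.5755, -0.0753, 0.1179]
orientation: [[0.169, 0.986, 0.0], [0.986, -0.169, 0.0], [0.0, 0.0, -1.0]]
contact_force: [-0.5, 0.3, -2.6]
opening: 0.0496
grip_force: 25.0
```

```bash
python3 -c "
from h import *
s=read_state();print(s['tool_pos'],s['contact_force'],s['opening'],units(CELL[4]))"
```

```text
[ 0.57554325 -0.07528904  0.1178747 ] [-0.47928543  0.25596193 -2.61623552] 0.049634048815327514 [-0.01  0.01]
```

Emit:
{"fn": "step_arm", "kwargs": {
  "rows": [-0.2, 0, 0, 0.4, 0, 0, 0, -0.2, 0, 0, 0.6, 0, 0, 0, -0.2, 0, 0, 0.6, 0, 0, 0, -0.2, 0, 0, 0.5, 0, 0, 0, -0.2, 0, 0, 0.4, 0, 0, 0]
}}

```text
time_s: 18.82
tool_pos: [0.5753, -0.0755, 0.0662]
orientation: [[0.169, 0.986, -0.0], [0.986, -0.169, 0.0], [0.0, -0.0, -1.0]]
contact_force: [-0.1, 0.3, -1.8]
opening: 0.0492
grip_force: 25.0
```

Emit:
{"fn": "step_arm", "kwargs": {
  "rows": [-0.2, 0, 0, 0.4, 0, 0, 0, -0.2, 0, 0, 0.3, 0, 0, 0, -0.2, 0, 0, 0.15, 0, 0, 0, -0.2, 0, 0, 0.1, 0, 0, 0, -0.2, 0, 0, 0.1, 0, 0, 0]
}}

```text
time_s: 19.23
tool_pos: [0.5755, -0.0756, 0.0467]
orientation: [[0.169, 0.986, 0.0], [0.986, -0.169, -0.0], [-0.0, 0.0, -1.0]]
contact_force: [0.7, -0.1, -1.4]
opening: 0.0496
grip_force: 25.0
```

Emit:
{"fn": "step_arm", "kwargs": {
  "rows": [-0.2, 0, 0, 0.05, 0, 0, 0, -0.2, 0, 0, 0, 0, 0, 0, -0.2, 0, 0, 0, 0, 0, 0, -0.2, 0, 0, 0, 0, 0, 0, -0.2, 0, 0, 0, 0, 0, 0]
}}

```text
time_s: 19.65
tool_pos: [0.5755, -0.0756, 0.0463]
orientation: [[0.169, 0.986, 0.0], [0.986, -0.169, -0.0], [-0.0, 0.0, -1.0]]
contact_force: [-1.6, -0.5, 6.2]
opening: 0.0489
grip_force: 25.0
```

Emit:
{"fn": "step_arm", "kwargs": {
  "rows": [-0.1, 0, 0, 0, 0, 0, 0, 0.1, 0, 0, 0, 0, 0, 0, 0.45, 0, 0, 0, 0, 0, 0, 0.45, 0, 0, 0, 0, 0, 0, 0.45, 0, 0, 0, 0, 0, 0]
}}

```text
time_s: 20.07
tool_pos: [0.5753, -0.0756, 0.0456]
orientation: [[0.169, 0.986, -0.0], [0.986, -0.169, 0.0], [0.0, -0.0, -1.0]]
contact_force: [-0.4, -0.5, -0.6]
opening: 0.0635
grip_force: 0.0
```

Emit:
{"fn": "step_arm", "kwargs": {
  "rows": [0.45, 0, 0, -0.3, 0, 0, 0, 0.45, 0, 0, -0.7, 0, 0, 0, 0.45, 0, 0, -1, 0, 0, 0, 0.45, 0, 0, -1, 0, 0, 0, 0.45, 0, -0.4, -1, 0, 0, 0]
}}

```text
time_s: 20.48
tool_pos: [0.5688, -0.0743, 0.1279]
orientation: [[0.169, 0.986, 0.002], [0.986, -0.169, 0.0], [0.0, 0.002, -1.0]]
contact_force: [0.9, -0.5, -0.1]
opening: 0.0638
grip_force: 0.0
```

Emit:
{"fn": "step_arm", "kwargs": {
  "rows": [0.45, 1, -0.4, -0.6, 0, 0, 0, 0.45, 1, -0.4, 0, 0, 0, 0, 0.45, 1, -0.4, 0, 0, 0, 0, 0.45, 1, -0.4, 0, 0, 0, 0, 0.45, 1, -0.4, 0, 0, 0, 0]
}}

```text
time_s: 20.9
tool_pos: [0.545, 0.032, 0.1392]
orientation: [[0.17, 0.986, 0.001], [0.986, -0.17, -0.0], [0.0, 0.001, -1.0]]
contact_force: [-0.1, -0.6, 0.7]
opening: 0.0642
grip_force: 0.0
```

Emit:
{"fn": "step_arm", "kwargs": {
  "rows": [0.45, 1, -0.4, 0, 0, 0, 0, 0.45, 1, -0.4, 0, 0, 0, 0, 0.45, 1, -0.4, 0, 0, 0, 0, 0.45, 0, 0, 0, 0, 0, 0, 0.45, 0, 0, 0, 0, 0, 0]
}}

```text
time_s: 21.32
tool_pos: [0.5315, 0.0955, 0.1388]
orientation: [[0.167, 0.986, 0.001], [0.986, -0.167, 0.0], [0.001, 0.001, -1.0]]
contact_force: [0.7, 0.0, -0.7]
opening: 0.0641
grip_force: 0.0
```

```bash
python3 j.py
```

```text
21.3667 [0.53179973 0.09390671 0.13849416]
[0.7031 0.0548] [46. 35.] 0.0658 units [-0.48  8.77] 
[ 0.7024 -0.1708] [36. 48.] 0.0668 units [-11.6   10.65] 
[0.7021 0.1479] [48. 34.] 0.066 units [4.1  7.93] 
[0.6692 0.2826] [63. 63.] 0.0639 units [10.46  5.17] 
[0.5948 0.038 ] [48. 42.] 0.0763 units [-2.22  3.58] cell 2 off mm [-0.5 -3. ]
[ 0.5734 -0.0747] [47. 48.] 0.0766 units [-7.96  3.48] cell 4 off mm [-2.5  0.3]
[ 0.5645 -0.1323] [48. 49.] 0.0768 units [-10.87   3.53] cell 5 off mm [-1.5  1. ]
[ 0.5582 -0.18  ] [37. 51.] 0.0797 units [-13.27   3.62] 
[0.5555 0.3899] [49. 49.] 0.0681 units [14.79 -1.34] 
[0.4413 0.3754] [47. 48.] 0.0679 units [13.1  -6.84]
```

Emit:
{"fn": "step_arm", "kwargs": {
  "rows": [0.45, 0.99, -0.09, 0, 0, 0, 0, 0.45, 0.99, -0.09, 0, 0, 0, 0, 0.45, 0.99, -0.09, 0, 0, 0, 0, 0.45, 0.99, -0.09, 0, 0, 0, 0, 0.45, 0.99, -0.09, 0, 0, 0, 0]
}}

```text
time_s: 21.78
tool_pos: [0.5403, 0.1923, 0.138]
orientation: [[0.172, 0.985, 0.0], [0.985, -0.172, -0.001], [-0.001, 0.001, -1.0]]
contact_force: [-0.4, -0.1, 0.1]
opening: 0.0639
grip_force: 0.0
```

Emit:
{"fn": "step_arm", "kwargs": {
  "rows": [0.45, 0.99, -0.09, 0, 0, 0, 0, 0.45, 0.99, -0.09, 0, 0, 0, 0, 0.45, 0.99, -0.09, 0, 0, 0, 0, 0.45, 0.99, -0.09, 0, 0, 0, 0, 0.45, 0.99, -0.09, 0, 0, 0, 0]
}}

```text
time_s: 22.2
tool_pos: [0.5484, 0.2914, 0.1379]
orientation: [[0.172, 0.985, 0.0], [0.985, -0.172, -0.001], [-0.001, 0.001, -1.0]]
contact_force: [0.9, -0.5, 0.7]
opening: 0.0641
grip_force: 0.0
```

Emit:
{"fn": "step_arm", "kwargs": {
  "rows": [0.45, 0.99, -0.09, 0, 0, 0, 0, 0.45, 0.99, -0.09, 0, 0, 0, 0, 0.45, 0.99, -0.09, 0.3, 0, 0, 0, 0.45, 0.99, -0.09, 0.4, 0, 0, 0, 0.45, 0.93, -0.08, 0.4, 0, 0, 0]
}}

```text
time_s: 22.62
tool_pos: [0.5567, 0.3896, 0.1159]
orientation: [[0.172, 0.985, 0.001], [0.985, -0.172, -0.001], [-0.0, 0.001, -1.0]]
contact_force: [-0.5, 0.1, -0.4]
opening: 0.064
grip_force: 0.0
```

Emit:
{"fn": "step_arm", "kwargs": {
  "rows": [0.45, 0, 0, 0.4, 0, 0, 0, 0.45, 0, 0, 0.3, 0, 0, 0, 0.45, 0, 0, 0.6, 0, 0, 0, 0.45, 0, 0, 0.8, 0, 0, 0, 0.45, 0, 0, 0.8, 0, 0, 0]
}}

```text
time_s: 23.03
tool_pos: [0.5559, 0.3884, 0.0564]
orientation: [[0.171, 0.985, 0.0], [0.985, -0.171, -0.001], [-0.001, 0.001, -1.0]]
contact_force: [0.7, 0.7, 0.4]
opening: 0.064
grip_force: 0.0
```

Emit:
{"fn": "step_arm", "kwargs": {
  "rows": [0.45, 0, 0, 0.5, 0, 0, 0, 0.45, 0, 0, 0.3, 0, 0, 0, 0.45, 0, 0, 0.2, 0, 0, 0, 0.45, 0, 0, 0, 0, 0, 0, 0.45, 0, 0, 0, 0, 0, 0]
}}

```text
time_s: 23.45
tool_pos: [0.5553, 0.3906, 0.0379]
orientation: [[0.169, 0.986, 0.0], [0.986, -0.169, 0.0], [0.0, 0.0, -1.0]]
contact_force: [0.2, -0.9, -0.1]
opening: 0.0638
grip_force: 0.0
```

Emit:
{"fn": "step_arm", "kwargs": {
  "rows": [-0.2, 0, 0, 0, 0, 0, 0, -0.2, 0, 0, 0, 0, 0, 0, -0.2, 0, 0, 0, 0, 0, 0, -0.2, 0, 0, 0, 0, 0, 0, -0.2, 0, 0, 0, 0, 0, 0],
  "newtons": 25
}}

```text
time_s: 23.87
tool_pos: [0.5559, 0.3907, 0.0385]
orientation: [[0.17, 0.986, 0.001], [0.986, -0.17, 0.001], [0.001, 0.001, -1.0]]
contact_force: [0.9, -0.2, 4.3]
opening: 0.049
grip_force: 25.0
```

Emit:
{"fn": "step_arm", "kwargs": {
  "rows": [-0.2, 0, 0, -0.5, 0, 0, 0, -0.2, 0, 0, -1, 0, 0, 0, -0.2, 0, 0, -1, 0, 0, 0, -0.2, 0, 0, -1, 0, 0, 0, -0.2, -0.6, 0.2, -1, 0, 0, 0]
}}

```text
time_s: 24.28
tool_pos: [0.5549, 0.3807, 0.1288]
orientation: [[0.166, 0.986, -0.002], [0.986, -0.166, 0.002], [0.002, -0.002, -1.0]]
contact_force: [-0.2, 1.0, -1.4]
opening: 0.0492
grip_force: 25.0
```

Emit:
{"fn": "step_arm", "kwargs": {
  "rows": [-0.2, -1, 0.25, -1, 0, 0, 0, -0.2, -1, 0.25, -0.5, 0, 0, 0, -0.2, -1, 0.25, 0, 0, 0, 0, -0.2, -1, 0.25, 0, 0, 0, 0, -0.2, -1, 0.25, 0, 0, 0, 0]
}}

```text
time_s: 24.7
tool_pos: [0.5641, 0.2739, 0.158]
orientation: [[0.169, 0.986, -0.001], [0.986, -0.169, -0.001], [-0.001, -0.001, -1.0]]
contact_force: [0.4, -0.9, -2.1]
opening: 0.0492
grip_force: 25.0
```

Emit:
{"fn": "step_arm", "kwargs": {
  "rows": [-0.2, -1, 0.25, 0, 0, 0, 0, -0.2, -1, 0.25, 0, 0, 0, 0, -0.2, -1, 0.25, 0, 0, 0, 0, -0.2, -1, 0.25, 0, 0, 0, 0, -0.2, -1, 0.25, 0, 0, 0, 0]
}}

```text
time_s: 25.12
tool_pos: [0.5716, 0.1711, 0.1577]
orientation: [[0.169, 0.986, -0.001], [0.986, -0.169, -0.001], [-0.001, -0.001, -1.0]]
contact_force: [0.6, -0.7, -1.9]
opening: 0.0488
grip_force: 25.0
```

Emit:
{"fn": "step_arm", "kwargs": {
  "rows": [-0.2, -1, 0.25, 0, 0, 0, 0, -0.2, -1, 0.25, 0, 0, 0, 0, -0.2, -1, 0.25, 0, 0, 0, 0, -0.2, -1, 0.25, 0, 0, 0, 0, -0.2, -1, 0.25, 0, 0, 0, 0]
}}

```text
time_s: 25.53
tool_pos: [0.5794, 0.0685, 0.1578]
orientation: [[0.169, 0.986, -0.001], [0.986, -0.169, -0.0], [-0.0, -0.001, -1.0]]
contact_force: [-0.1, 0.3, -2.1]
opening: 0.0491
grip_force: 25.0
```

Emit:
{"fn": "step_arm", "kwargs": {
  "rows": [-0.2, -1, 0.25, 0, 0, 0, 0, -0.2, -1, 0.25, 0, 0, 0, 0, -0.2, -1, 0.25, 0, 0, 0, 0, -0.2, -0.74, 0.2, 0, 0, 0, 0, -0.2, -0.5, 0.1, 0, 0, 0, 0]
}}

```text
time_s: 25.95
tool_pos: [0.5859, -0.02, 0.1577]
orientation: [[0.171, 0.985, -0.001], [0.985, -0.171, -0.001], [-0.001, -0.001, -1.0]]
contact_force: [-0.5, -0.2, -2.6]
opening: 0.049
grip_force: 25.0
```

Emit:
{"fn": "step_arm", "kwargs": {
  "rows": [-0.2, 0, 0, 0, 0, 0, 0, -0.2, 0, 0, 0, 0, 0, 0, -0.2, 0, 0, 0, 0, 0, 0, -0.2, 0, 0, 0.3, 0, 0, 0, -0.2, 0, 0, 0.7, 0, 0, 0]
}}

```text
time_s: 26.37
tool_pos: [0.5878, -0.016, 0.1389]
orientation: [[0.168, 0.986, 0.003], [0.986, -0.168, 0.001], [0.001, 0.003, -1.0]]
contact_force: [0.3, -0.1, -2.2]
opening: 0.049
grip_force: 25.0
```

Emit:
{"fn": "step_arm", "kwargs": {
  "rows": [-0.2, 0, 0, 0.6, 0, 0, 0, -0.2, 0, 0, 0.3, 0, 0, 0, -0.2, 0, 0, 0.1, 0, 0, 0, -0.2, 0, 0, 0, 0, 0, 0, -0.2, 0, 0, 0, 0, 0, 0]
}}

```text
time_s: 26.78
tool_pos: [0.5867, -0.0174, 0.1179]
orientation: [[0.169, 0.986, 0.0], [0.986, -0.169, 0.0], [0.0, 0.0, -1.0]]
contact_force: [-0.1, 0.0, -2.6]
opening: 0.0492
grip_force: 25.0
```

```bash
python3 -c "
from h import *
s=read_state();print(s['tool_pos'],s['contact_force'],s['opening'],units(CELL[3]))"
```

```text
[ 0.58674116 -0.01735102  0.11787447] [-0.12217622  0.02485066 -2.6217581 ] 0.04920182435446721 [-0.01 -0.05]
```

Emit:
{"fn": "step_arm", "kwargs": {
  "rows": [-0.2, 0, 0, 0.4, 0, 0, 0, -0.2, 0, 0, 0.6, 0, 0, 0, -0.2, 0, 0, 0.6, 0, 0, 0, -0.2, 0, 0, 0.5, 0, 0, 0, -0.2, 0, 0, 0.4, 0, 0, 0]
}}

```text
time_s: 27.2
tool_pos: [0.5856, -0.0177, 0.0658]
orientation: [[0.169, 0.986, -0.002], [0.986, -0.169, -0.0], [-0.0, -0.002, -1.0]]
contact_force: [-0.5, -0.4, -2.6]
opening: 0.0492
grip_force: 25.0
```

Emit:
{"fn": "step_arm", "kwargs": {
  "rows": [-0.2, 0, 0, 0.4, 0, 0, 0, -0.2, 0, 0, 0.3, 0, 0, 0, -0.2, 0, 0, 0.15, 0, 0, 0, -0.2, 0, 0, 0.1, 0, 0, 0, -0.2, 0, 0, 0.1, 0, 0, 0]
}}

```text
time_s: 27.62
tool_pos: [0.5868, -0.0176, 0.0467]
orientation: [[0.169, 0.986, 0.0], [0.986, -0.169, 0.0], [0.0, 0.0, -1.0]]
contact_force: [0.3, 0.3, -2.7]
opening: 0.0492
grip_force: 25.0
```

Emit:
{"fn": "step_arm", "kwargs": {
  "rows": [-0.2, 0, 0, 0.05, 0, 0, 0, -0.2, 0, 0, 0, 0, 0, 0, -0.2, 0, 0, 0, 0, 0, 0, -0.2, 0, 0, 0, 0, 0, 0, -0.2, 0, 0, 0, 0, 0, 0]
}}

```text
time_s: 28.03
tool_pos: [0.5868, -0.0176, 0.0464]
orientation: [[0.169, 0.986, 0.001], [0.986, -0.169, -0.0], [-0.0, 0.001, -1.0]]
contact_force: [-2.1, -1.0, 6.2]
opening: 0.0491
grip_force: 25.0
```

Emit:
{"fn": "step_arm", "kwargs": {
  "rows": [-0.1, 0, 0, 0, 0, 0, 0, 0.1, 0, 0, 0, 0, 0, 0, 0.45, 0, 0, 0, 0, 0, 0, 0.45, 0, 0, 0, 0, 0, 0, 0.45, 0, 0, 0, 0, 0, 0]
}}

```text
time_s: 28.45
tool_pos: [0.5868, -0.0176, 0.0458]
orientation: [[0.169, 0.986, 0.001], [0.986, -0.169, 0.0], [0.0, 0.001, -1.0]]
contact_force: [-0.2, -0.0, -0.3]
opening: 0.0638
grip_force: 0.0
```

Emit:
{"fn": "step_arm", "kwargs": {
  "rows": [0.45, 0, 0, -0.3, 0, 0, 0, 0.45, 0, 0, -0.7, 0, 0, 0, 0.45, 0, 0, -1, 0, 0, 0, 0.45, 0, 0, -1, 0, 0, 0, 0.45, 0, -0.6, -1, 0, 0, 0]
}}

```text
time_s: 28.87
tool_pos: [0.5767, -0.0158, 0.128]
orientation: [[0.17, 0.985, 0.003], [0.985, -0.17, 0.0], [0.001, 0.003, -1.0]]
contact_force: [-0.4, -0.7, -0.0]
opening: 0.064
grip_force: 0.0
```

Emit:
{"fn": "step_arm", "kwargs": {
  "rows": [0.45, 0.6, -1, -0.6, 0, 0, 0, 0.45, 0.6, -1, 0, 0, 0, 0, 0.45, 0.6, -1, 0, 0, 0, 0, 0.45, 0.6, -1, 0, 0, 0, 0, 0.45, 0.6, -1, 0, 0, 0, 0]
}}

```text
time_s: 29.28
tool_pos: [0.4859, 0.0612, 0.1391]
orientation: [[0.169, 0.986, 0.002], [0.986, -0.169, -0.0], [0.0, 0.002, -1.0]]
contact_force: [-0.1, -0.2, 0.5]
opening: 0.0638
grip_force: 0.0
```

Emit:
{"fn": "step_arm", "kwargs": {
  "rows": [0.45, 0, 0, 0, 0, 0, 0, 0.45, 0, 0, 0, 0, 0, 0, 0.45, 0, 0, 0, 0, 0, 0, 0.45, 0, 0, 0, 0, 0, 0, 0.45, 0, 0, 0, 0, 0, 0]
}}

```text
time_s: 29.7
tool_pos: [0.4871, 0.0598, 0.1379]
orientation: [[0.171, 0.985, 0.001], [0.985, -0.171, -0.0], [0.0, 0.001, -1.0]]
contact_force: [-0.2, 0.7, 0.0]
opening: 0.064
grip_force: 0.0
```

```bash
python3 j.py
```

```text
29.75 [0.48692781 0.05987045 0.1377942 ]
[0.7029 0.1478] [35. 49.] 0.0664 units [6.16 9.9 ] 
[0.7031 0.0548] [47. 35.] 0.0665 units [ 1.58 10.69] 
[ 0.7021 -0.1715] [49. 37.] 0.0666 units [-9.58 12.56] 
[0.6702 0.2828] [64. 64.] 0.0639 units [12.54  7.14] 
[0.6143 0.1456] [37. 51.] 0.0799 units [5.3  5.55] 
[0.6096 0.0385] [46. 19.] 0.0769 units [-0.01  6.23] cell 2 off mm [14.  0.]
[ 0.5843 -0.0173] [48. 48.] 0.0766 units [-2.98  5.45] cell 3 off mm [-1.5 -0.3]
[ 0.573 -0.075] [48. 47.] 0.0761 units [-5.92  5.38] cell 4 off mm [-2.8 -0. ]
[ 0.5646 -0.1325] [48. 49.] 0.0767 units [-8.82  5.46] cell 5 off mm [-1.4  0.9]
[ 0.5581 -0.18  ] [36. 51.] 0.08 units [-11.22   5.54] 
[0.4412 0.3755] [47. 49.] 0.0681 units [15.17 -4.93]
```

Emit:
{"fn": "step_arm", "kwargs": {
  "rows": [0.45, 1, -0.33, 0, 0, 0, 0, 0.45, 1, -0.33, 0, 0, 0, 0, 0.45, 1, -0.33, 0, 0, 0, 0, 0.45, 1, -0.33, 0, 0, 0, 0, 0.45, 1, -0.33, 0, 0, 0, 0]
}}

```text
time_s: 30.17
tool_pos: [0.4709, 0.1652, 0.1376]
orientation: [[0.17, 0.985, -0.0], [0.985, -0.17, 0.0], [-0.0, -0.0, -1.0]]
contact_force: [-0.1, -0.5, -0.8]
opening: 0.0639
grip_force: 0.0
```

Emit:
{"fn": "step_arm", "kwargs": {
  "rows": [0.45, 1, -0.33, 0, 0, 0, 0, 0.45, 1, -0.33, 0, 0, 0, 0, 0.45, 1, -0.33, 0, 0, 0, 0, 0.45, 1, -0.33, 0, 0, 0, 0, 0.45, 1, -0.33, 0, 0, 0, 0]
}}

```text
time_s: 30.58
tool_pos: [0.4553, 0.2695, 0.1376]
orientation: [[0.17, 0.985, -0.0], [0.985, -0.17, -0.0], [-0.0, -0.0, -1.0]]
contact_force: [-0.3, -0.3, 0.0]
opening: 0.0636
grip_force: 0.0
```

Emit:
{"fn": "step_arm", "kwargs": {
  "rows": [0.45, 1, -0.33, 0, 0, 0, 0, 0.45, 1, -0.33, 0, 0, 0, 0, 0.45, 1, -0.33, 0.3, 0, 0, 0, 0.45, 1, -0.33, 0.4, 0, 0, 0, 0.45, 1.0, -0.3, 0.4, 0, 0, 0]
}}

```text
time_s: 31.0
tool_pos: [0.4404, 0.3737, 0.1154]
orientation: [[0.17, 0.985, 0.0], [0.985, -0.17, 0.0], [0.0, 0.0, -1.0]]
contact_force: [0.3, 0.1, -0.2]
opening: 0.0639
grip_force: 0.0
```

Emit:
{"fn": "step_arm", "kwargs": {
  "rows": [0.45, 0.17, 0, 0.4, 0, 0, 0, 0.45, 0, 0, 0.3, 0, 0, 0, 0.45, 0, 0, 0.6, 0, 0, 0, 0.45, 0, 0, 0.8, 0, 0, 0, 0.45, 0, 0, 0.8, 0, 0, 0]
}}

```text
time_s: 31.42
tool_pos: [0.4417, 0.374, 0.0566]
orientation: [[0.172, 0.985, 0.001], [0.985, -0.172, -0.001], [-0.001, 0.001, -1.0]]
contact_force: [1.5, -0.2, 0.1]
opening: 0.0639
grip_force: 0.0
```

Emit:
{"fn": "step_arm", "kwargs": {
  "rows": [0.45, 0, 0, 0.5, 0, 0, 0, 0.45, 0, 0, 0.3, 0, 0, 0, 0.45, 0, 0, 0.16, 0, 0, 0, 0.45, 0, 0, 0, 0, 0, 0, 0.45, 0, 0, 0, 0, 0, 0]
}}

```text
time_s: 31.83
tool_pos: [0.4411, 0.3762, 0.0389]
orientation: [[0.17, 0.986, 0.0], [0.986, -0.17, 0.0], [0.0, 0.0, -1.0]]
contact_force: [0.4, -0.4, 0.2]
opening: 0.064
grip_force: 0.0
```

Emit:
{"fn": "step_arm", "kwargs": {
  "rows": [-0.2, 0, 0, 0, 0, 0, 0, -0.2, 0, 0, 0, 0, 0, 0, -0.2, 0, 0, 0, 0, 0, 0, -0.2, 0, 0, 0, 0, 0, 0, -0.2, 0, 0, 0, 0, 0, 0],
  "newtons": 25
}}

```text
time_s: 32.25
tool_pos: [0.4415, 0.3765, 0.0392]
orientation: [[0.17, 0.986, 0.001], [0.986, -0.17, 0.001], [0.001, 0.001, -1.0]]
contact_force: [0.7, -0.3, 5.1]
opening: 0.0493
grip_force: 25.0
```

Emit:
{"fn": "step_arm", "kwargs": {
  "rows": [-0.2, 0, 0, -0.5, 0, 0, 0, -0.2, 0, 0, -1, 0, 0, 0, -0.2, 0, 0, -1, 0, 0, 0, -0.2, 0, 0, -1, 0, 0, 0, -0.2, -0.6, 0.5, -1, 0, 0, 0]
}}

```text
time_s: 32.67
tool_pos: [0.4453, 0.3655, 0.1296]
orientation: [[0.164, 0.986, -0.003], [0.986, -0.164, 0.002], [0.002, -0.003, -1.0]]
contact_force: [0.2, 1.5, -2.6]
opening: 0.0497
grip_force: 25.0
```

Emit:
{"fn": "step_arm", "kwargs": {
  "rows": [-0.2, -1, 0.86, -1, 0, 0, 0, -0.2, -1, 0.86, -0.5, 0, 0, 0, -0.2, -1, 0.86, 0, 0, 0, 0, -0.2, -1, 0.86, 0, 0, 0, 0, -0.2, -1, 0.86, 0, 0, 0, 0]
}}

```text
time_s: 33.08
tool_pos: [0.5159, 0.2481, 0.1587]
orientation: [[0.169, 0.986, -0.001], [0.986, -0.169, -0.0], [-0.001, -0.001, -1.0]]
contact_force: [0.4, 1.0, -2.4]
opening: 0.0495
grip_force: 25.0
```

Emit:
{"fn": "step_arm", "kwargs": {
  "rows": [-0.2, -1, 0.86, 0, 0, 0, 0, -0.2, -1, 0.86, 0, 0, 0, 0, -0.2, -1, 0.86, 0, 0, 0, 0, -0.2, -1, 0.86, 0, 0, 0, 0, -0.2, -1, 0.86, 0, 0, 0, 0]
}}

```text
time_s: 33.5
tool_pos: [0.5836, 0.1352, 0.1583]
orientation: [[0.169, 0.986, -0.002], [0.986, -0.169, -0.0], [-0.0, -0.002, -1.0]]
contact_force: [0.9, 0.7, -2.9]
opening: 0.0494
grip_force: 25.0
```

Emit:
{"fn": "step_arm", "kwargs": {
  "rows": [-0.2, -1, 0.86, 0, 0, 0, 0, -0.2, -0.4, 0.4, 0, 0, 0, 0, -0.2, -0.25, 0.17, 0, 0, 0, 0, -0.2, 0, 0, 0, 0, 0, 0, -0.2, 0, 0, 0, 0, 0, 0]
}}

```text
time_s: 33.92
tool_pos: [0.6057, 0.1009, 0.1584]
orientation: [[0.168, 0.986, -0.001], [0.986, -0.168, 0.001], [0.001, -0.001, -1.0]]
contact_force: [0.4, 0.5, -3.6]
opening: 0.0493
grip_force: 25.0
```

Emit:
{"fn": "step_arm", "kwargs": {
  "rows": [-0.2, 0, 0, 0.3, 0, 0, 0, -0.2, 0, 0, 0.7, 0, 0, 0, -0.2, 0, 0, 0.6, 0, 0, 0, -0.2, 0, 0, 0.3, 0, 0, 0, -0.2, 0, 0, 0.1, 0, 0, 0]
}}

```text
time_s: 34.33
tool_pos: [0.6051, 0.0991, 0.1161]
orientation: [[0.168, 0.986, -0.004], [0.986, -0.168, -0.001], [-0.001, -0.004, -1.0]]
contact_force: [-0.6, -0.4, -2.7]
opening: 0.0495
grip_force: 25.0
```

Emit:
{"fn": "step_arm", "kwargs": {
  "rows": [-0.2, 0, 0, 0, 0, 0, 0, -0.2, 0, 0, 0, 0, 0, 0, -0.2, 0, 0, 0, 0, 0, 0, -0.2, 0, 0, 0, 0, 0, 0, -0.2, 0, 0, 0, 0, 0, 0]
}}

```text
time_s: 34.75
tool_pos: [0.6071, 0.0991, 0.119]
orientation: [[0.169, 0.986, 0.001], [0.986, -0.169, 0.0], [0.0, 0.001, -1.0]]
contact_force: [-1.0, 1.0, -3.0]
opening: 0.0498
grip_force: 25.0
```

```bash
python3 -c "
from h import *
s=read_state();print(s['tool_pos'],s['contact_force'],s['opening'],units(CELL[1]))"
```

```text
[0.60709228 0.09906799 0.11898491] [-0.96901873  0.96256445 -2.98259165] 0.04979535371088553 [-0.01 -0.06]
```

Same descent, to TCP z ≈ 0.0468.

Emit:
{"fn": "step_arm", "kwargs": {
  "rows": [-0.2, 0, 0, 0.4, 0, 0, 0, -0.2, 0, 0, 0.6, 0, 0, 0, -0.2, 0, 0, 0.6, 0, 0, 0, -0.2, 0, 0, 0.5, 0, 0, 0, -0.2, 0, 0, 0.4, 0, 0, 0]
}}

```text
time_s: 35.17
tool_pos: [0.6057, 0.0987, 0.0663]
orientation: [[0.169, 0.986, -0.002], [0.986, -0.169, -0.001], [-0.001, -0.002, -1.0]]
contact_force: [0.4, -0.7, -3.1]
opening: 0.0494
grip_force: 25.0
```

Emit:
{"fn": "step_arm", "kwargs": {
  "rows": [-0.2, 0, 0, 0.4, 0, 0, 0, -0.2, 0, 0, 0.3, 0, 0, 0, -0.2, 0, 0, 0.15, 0, 0, 0, -0.2, 0, 0, 0.1, 0, 0, 0, -0.2, 0, 0, 0.1, 0, 0, 0]
}}

```text
time_s: 35.58
tool_pos: [0.607, 0.0992, 0.0475]
orientation: [[0.169, 0.986, 0.0], [0.986, -0.169, 0.0], [0.0, 0.0, -1.0]]
contact_force: [0.3, -0.8, -3.8]
opening: 0.049
grip_force: 25.0
```

Emit:
{"fn": "step_arm", "kwargs": {
  "rows": [-0.2, 0, 0, 0.06, 0, 0, 0, -0.2, 0, 0, 0, 0, 0, 0, -0.2, 0, 0, 0, 0, 0, 0, -0.2, 0, 0, 0, 0, 0, 0, -0.2, 0, 0, 0, 0, 0, 0]
}}

```text
time_s: 36.0
tool_pos: [0.6071, 0.0991, 0.0472]
orientation: [[0.169, 0.986, 0.001], [0.986, -0.169, -0.0], [0.0, 0.001, -1.0]]
contact_force: [-2.9, -1.4, 6.0]
opening: 0.0493
grip_force: 25.0
```

Emit:
{"fn": "step_arm", "kwargs": {
  "rows": [-0.1, 0, 0, 0, 0, 0, 0, 0.1, 0, 0, 0, 0, 0, 0, 0.45, 0, 0, 0, 0, 0, 0, 0.45, 0, 0, 0, 0, 0, 0, 0.45, 0, 0, 0, 0, 0, 0]
}}

```text
time_s: 36.42
tool_pos: [0.6072, 0.0992, 0.0465]
orientation: [[0.169, 0.986, 0.001], [0.986, -0.169, 0.0], [0.001, 0.001, -1.0]]
contact_force: [0.3, -0.0, -0.4]
opening: 0.0639
grip_force: 0.0
```

Emit:
{"fn": "step_arm", "kwargs": {
  "rows": [0.45, 0, 0, -0.3, 0, 0, 0, 0.45, 0, 0, -0.7, 0, 0, 0, 0.45, 0, 0, -1, 0, 0, 0, 0.45, 0, 0, -1, 0, 0, 0, 0.45, 0.6, 0, -1, 0, 0, 0]
}}

```text
time_s: 36.83
tool_pos: [0.609, 0.1081, 0.1281]
orientation: [[0.172, 0.985, 0.0], [0.985, -0.172, -0.002], [-0.002, 0.001, -1.0]]
contact_force: [0.6, -0.4, 0.3]
opening: 0.064
grip_force: 0.0
```

Emit:
{"fn": "step_arm", "kwargs": {
  "rows": [0.45, 1, 0, -0.6, 0, 0, 0, 0.45, 1, 0, 0, 0, 0, 0, 0.45, 1, 0, 0, 0, 0, 0, 0.45, 1, 0, 0, 0, 0, 0, 0.45, 1, 0, 0, 0, 0, 0]
}}

```text
time_s: 37.25
tool_pos: [0.6262, 0.2105, 0.14]
orientation: [[0.169, 0.986, 0.001], [0.986, -0.169, 0.001], [0.001, 0.001, -1.0]]
contact_force: [-0.3, 0.2, 0.3]
opening: 0.0641
grip_force: 0.0
```

Emit:
{"fn": "step_arm", "kwargs": {
  "rows": [0.45, 1, 0, 0, 0, 0, 0, 0.45, 1, 0, 0, 0, 0, 0, 0.45, 0, 0, 0, 0, 0, 0, 0.45, 0, 0, 0, 0, 0, 0, 0.45, 0, 0, 0, 0, 0, 0]
}}

```text
time_s: 37.67
tool_pos: [0.6327, 0.2477, 0.1389]
orientation: [[0.17, 0.985, 0.0], [0.985, -0.17, -0.001], [-0.001, 0.001, -1.0]]
contact_force: [0.3, -0.2, 0.0]
opening: 0.0635
grip_force: 0.0
```

```bash
python3 j.py
cat > b.py <<'E'
from h import *
import pickle
d={n:cams.read_camera(n) for n in ("top","scene")};pickle.dump(d,open("d1.pkl","wb"))
g=np.array([.439,.0244]);ang=np.radians(2.4)
for n,p in d.items():
    w=cloud(p)
    u=np.array([-np.sin(ang),np.cos(ang)]);q=w[...,:2]-g
    m=(abs(q@u)<.2)&(abs(q@[u[1],-u[0]])<.03)&(w[...,2]>.006)&(w[...,2]<.06)
    P=w[m];r=cv2.minAreaRect((P[:,:2]*1000).astype(np.float32));print(n,"bar",r)
    G=P[P[:,2]>.036];r=cv2.minAreaRect((G[:,:2]*1000).astype(np.float32));print(n,"grip",r,np.median(G[:,2]))
    S=P[P[:,2]<.02];A=np.cov(((S[:,:2]-S[:,:2].mean(0))).T);e=np.linalg.eigh(A)[1][:,1];print("dir",e/np.sign(e[1]))
E
python3 b.py
```

```text
37.7167 [0.63285982 0.24717204 0.13874001]
[0.7026 0.1472] [35. 49.] 0.0664 units [-4.34  4.28] 
[0.7032 0.0545] [35. 46.] 0.0661 units [-8.9  5.1] 
[ 0.7015 -0.1709] [49. 38.] 0.0668 units [-20.02   6.92] 
[0.6096 0.1197] [90. 51.] 0.0776 units [-6.48 -0.07] cell 1 off mm [ 0.2 21.1]
[0.5945 0.0417] [48. 48.] 0.0765 units [-10.45  -0.15] cell 2 off mm [-1.4  0.6]
[ 0.5845 -0.017 ] [49. 49.] 0.0765 units [-13.43  -0.15] cell 3 off mm [-1.3  0.1]
[ 0.5727 -0.0749] [48. 48.] 0.0765 units [-16.38  -0.24] cell 4 off mm [-3.2  0. ]
[ 0.565  -0.1323] [47. 49.] 0.0768 units [-19.27  -0.13] cell 5 off mm [-1.   1.1]
[ 0.5578 -0.1803] [37. 51.] 0.08 units [-21.7   -0.08] 
top bar ((441.5356140136719, -57.18439483642578), (57.238731384277344, 226.9800262451172), 2.051881790161133)
top grip ((439.26031494140625, 12.451997756958008), (21.86626434326172, 75.37820434570312), 2.372037887573242) 0.045999390935234086
dir [-0.04479954  0.998996  ]
scene bar ((439.9669494628906, 31.383895874023438), (37.414634704589844, 381.4983215332031), 2.482187509536743)
scene grip ((441.18695068359375, 24.324737548828125), (24.053512573242188, 98.2270736694336), 2.410944938659668) 0.04466779263109988
dir [-0.03766062  0.99929059]
```

Emit:
{"fn": "step_arm", "kwargs": {
  "rows": [0.45, -0.97, -0.587, 0, 0, 0, 0, 0.45, -0.97, -0.587, 0, 0, 0, 0, 0.45, -0.97, -0.587, 0, 0, 0, 0, 0.45, -0.97, -0.587, 0, 0, 0, 0, 0.45, -0.97, -0.587, 0, 0, 0, 0]
}}

```text
time_s: 38.23
tool_pos: [0.5575, 0.1613, 0.1384]
orientation: [[0.171, 0.985, 0.0], [0.985, -0.171, -0.001], [-0.001, 0.0, -1.0]]
contact_force: [-0.1, -0.2, 0.4]
opening: 0.0637
grip_force: 0.0
```

Emit:
{"fn": "step_arm", "kwargs": {
  "rows": [0.45, -0.97, -0.587, 0, 0, 0, 0, 0.45, -0.97, -0.587, 0, 0, 0, 0, 0.45, -0.97, -0.587, 0, 0, 0, 0, 0.45, -0.97, -0.587, 0, 0, 0, 0, 0.45, -0.97, -0.587, 0, 0, 0, 0]
}}

```text
time_s: 38.65
tool_pos: [0.4831, 0.0758, 0.1385]
orientation: [[0.171, 0.985, 0.0], [0.985, -0.171, -0.001], [-0.0, 0.0, -1.0]]
contact_force: [0.5, 0.4, -0.0]
opening: 0.064
grip_force: 0.0
```

Emit:
{"fn": "step_arm", "kwargs": {
  "rows": [0.45, -0.97, -0.587, 0, 0, 0, 0, 0.45, -0.97, -0.587, 0, 0, 0, 0, 0.45, -0.97, -0.587, 0, 0, 0, 0, 0.45, 0, 0, 0, 0, 0, -0.0675, 0.45, 0, 0, 0, 0, 0, -0.0675]
}}

```text
time_s: 39.07
tool_pos: [0.4384, 0.0239, 0.1385]
orientation: [[-0.043, 0.999, -0.0], [0.999, 0.043, -0.002], [-0.002, -0.0, -1.0]]
contact_force: [-0.1, -0.5, 0.0]
opening: 0.0637
grip_force: 0.0
```

Emit:
{"fn": "step_arm", "kwargs": {
  "rows": [0.45, 0, 0, 0, 0, 0, 0, 0.45, 0, 0, 0, 0, 0, 0, 0.45, 0, 0, 0, 0, 0, 0, 0.45, 0, 0, 0, 0, 0, 0, 0.45, 0, 0, 0, 0, 0, 0]
}}

```text
time_s: 39.48
tool_pos: [0.4394, 0.0262, 0.1383]
orientation: [[-0.041, 0.999, 0.0], [0.999, 0.041, -0.0], [-0.0, 0.0, -1.0]]
contact_force: [0.0, 1.0, 0.4]
opening: 0.0634
grip_force: 0.0
```

```bash
python3 -c "
from h import *
s=read_state();print(s['tool_pos'],s['orientation'])"
```

```text
[0.43943491 0.02622763 0.13832523] [[-4.08323952e-02  9.99166009e-01  3.49466742e-05]
 [ 9.99166009e-01  4.08323968e-02 -4.65611784e-05]
 [-4.79493033e-05  3.30163245e-05 -9.99999998e-01]]
```

Emit:
{"fn": "step_arm", "kwargs": {
  "rows": [0.45, -0.08, 0, 0.5, 0, 0, 0, 0.45, 0, 0, 0.9, 0, 0, 0, 0.45, 0, 0, 1, 0, 0, 0, 0.45, 0, 0, 1, 0, 0, 0, 0.45, 0, 0, 1, 0, 0, 0]
}}

```text
time_s: 39.9
tool_pos: [0.4392, 0.0245, 0.0488]
orientation: [[-0.042, 0.999, -0.0], [0.999, 0.042, 0.0], [0.0, -0.0, -1.0]]
contact_force: [-0.3, -0.2, 0.4]
opening: 0.0641
grip_force: 0.0
```

Emit:
{"fn": "step_arm", "kwargs": {
  "rows": [0.45, 0, 0, 0.8, 0, 0, 0, 0.45, 0, 0, 0.5, 0, 0, 0, 0.45, 0, 0, 0.3, 0, 0, 0, 0.45, 0, 0, 0, 0, 0, 0, 0.45, 0, 0, 0, 0, 0, 0]
}}

```text
time_s: 40.32
tool_pos: [0.4396, 0.0247, 0.0184]
orientation: [[-0.042, 0.999, 0.0], [0.999, 0.042, -0.0], [-0.0, 0.0, -1.0]]
contact_force: [0.1, 0.4, 0.3]
opening: 0.0637
grip_force: 0.0
```

Emit:
{"fn": "step_arm", "kwargs": {
  "rows": [0.1, 0, 0, 0, 0, 0, 0, -0.3, 0, 0, 0, 0, 0, 0, -0.7, 0, 0, 0, 0, 0, 0, -0.8, 0, 0, 0, 0, 0, 0, -0.8, 0, 0, 0, 0, 0, 0],
  "newtons": 40
}}

```text
time_s: 40.73
tool_pos: [0.4396, 0.0244, 0.0186]
orientation: [[-0.042, 0.999, 0.001], [0.999, 0.042, -0.0], [-0.0, 0.001, -1.0]]
contact_force: [0.6, -0.0, 0.1]
opening: 0.0324
grip_force: 0.0
```

Emit:
{"fn": "step_arm", "kwargs": {
  "rows": [-0.8, 0, 0, 0, 0, 0, 0, -0.8, 0, 0, 0, 0, 0, 0, -0.8, 0, 0, 0, 0, 0, 0, -0.8, 0, 0, 0, 0, 0, 0, -0.8, 0, 0, 0, 0, 0, 0]
}}

```text
time_s: 41.15
tool_pos: [0.4398, 0.0246, 0.0185]
orientation: [[-0.042, 0.999, 0.001], [0.999, 0.042, 0.0], [0.0, 0.001, -1.0]]
contact_force: [0.1, -0.5, 3.1]
opening: 0.0219
grip_force: 40.0
```

Emit:
{"fn": "step_arm", "kwargs": {
  "rows": [-0.8, 0, 0, -0.3, 0, 0, 0, -0.8, 0, 0, -0.7, 0, 0, 0, -0.8, 0, 0, -1, 0, 0, 0, -0.8, 0, 0, -1, 0, 0, 0, -0.8, 0, 0, -1, 0, 0, 0]
}}

```text
time_s: 41.57
tool_pos: [0.4383, 0.0245, 0.099]
orientation: [[-0.042, 0.999, -0.002], [0.999, 0.042, -0.0], [0.0, -0.002, -1.0]]
contact_force: [-0.3, -0.7, -2.5]
opening: 0.0218
grip_force: 40.0
```

Emit:
{"fn": "step_arm", "kwargs": {
  "rows": [-0.8, 0, 0, -1, 0, 0, 0, -0.8, 0, 0, -1, 0, 0, 0, -0.8, 0, 0, -0.7, 0, 0, 0.03, -0.8, 0, 0, -0.3, 0, 0, 0.04, -0.8, 0, 0, 0, 0, 0, 0.04]
}}

```text
time_s: 41.98
tool_pos: [0.4396, 0.0245, 0.1597]
orientation: [[0.134, 0.991, 0.001], [0.991, -0.134, -0.0], [0.0, 0.001, -1.0]]
contact_force: [0.3, 0.3, -2.2]
opening: 0.0216
grip_force: 40.0
```

Emit:
{"fn": "step_arm", "kwargs": {
  "rows": [-0.8, 0, 0, 0, 0, 0, 0.025, -0.8, -0.1, 0.5, 0, 0, 0, 0, -0.8, -0.1, 0.8, 0, 0, 0, 0, -0.8, -0.1, 0.8, 0, 0, 0, 0, -0.8, -0.1, 0.8, 0, 0, 0, 0]
}}

```text
time_s: 42.4
tool_pos: [0.4959, 0.0061, 0.1581]
orientation: [[0.168, 0.986, -0.001], [0.986, -0.168, -0.0], [-0.0, -0.001, -1.0]]
contact_force: [-0.5, -0.1, -2.6]
opening: 0.0219
grip_force: 40.0
```

Emit:
{"fn": "step_arm", "kwargs": {
  "rows": [-0.8, -0.1, 0.8, 0, 0, 0, 0, -0.8, -0.1, 0.8, 0, 0, 0, 0, -0.8, -0.1, 0.8, 0, 0, 0, 0, -0.8, -0.1, 0.8, 0, 0, 0, 0, -0.8, -0.03, 0.8, 0, 0, 0, 0]
}}

```text
time_s: 42.82
tool_pos: [0.5732, -0.0163, 0.1577]
orientation: [[0.168, 0.986, -0.002], [0.986, -0.168, -0.0], [-0.001, -0.001, -1.0]]
contact_force: [0.5, 0.3, -2.2]
opening: 0.0217
grip_force: 40.0
```

Emit:
{"fn": "step_arm", "kwargs": {
  "rows": [-0.8, 0, 0.45, 0, 0, 0, 0, -0.8, 0, 0.2, 0, 0, 0, 0, -0.8, 0, 0, 0, 0, 0, 0, -0.8, 0, 0, 0, 0, 0, 0, -0.8, 0, 0, 0, 0, 0, 0]
}}

```text
time_s: 43.23
tool_pos: [0.5845, -0.0171, 0.1581]
orientation: [[0.168, 0.986, -0.001], [0.986, -0.168, -0.0], [-0.0, -0.001, -1.0]]
contact_force: [-0.9, -0.2, -2.7]
opening: 0.0213
grip_force: 40.0
```

Emit:
{"fn": "step_arm", "kwargs": {
  "rows": [-0.8, 0, 0, 0, 0, 0, 0, -0.8, 0, 0, 0, 0, 0, 0, -0.8, 0, 0, 0, 0, 0, 0, -0.8, 0, 0, 0, 0, 0, 0, -0.8, 0, 0, 0, 0, 0, 0]
}}

```text
time_s: 43.65
tool_pos: [0.5854, -0.0174, 0.1584]
orientation: [[0.169, 0.986, 0.0], [0.986, -0.169, -0.0], [-0.0, 0.0, -1.0]]
contact_force: [-0.5, -0.2, -1.3]
opening: 0.0213
grip_force: 40.0
```

```bash
cat > v.py <<'E'
from h import *
import sys
s=read_state();print(s['time_s'],s['tool_pos'],s['contact_force'],s['opening'],units(C0));print(s['orientation'][:,0])
a,n=sys.argv[1],sys.argv[2]
p=cams.read_camera(a);c=proj(p,np.r_[C0,.09])[0].astype(int)
W,H=(75,50) if a=="top" else (80,65)
im=p["image"][c[1]-H:c[1]+H,c[0]-W:c[0]+W,::-1]
print("origin",c-[W,H],"x5")
cv2.imwrite("pics/%s.png"%n,cv2.resize(im,None,fx=5,fy=4.6 if a!="top" else 5,interpolation=cv2.INTER_CUBIC))
E
python3 v.py top bar1
```

```text
43.65 [ 0.58536563 -0.01740913  0.15836461] [-0.51310146 -0.18952909 -1.32858763] 0.021313697734916027 [0.01 0.02]
[ 1.69208072e-01  9.85580346e-01 -9.62993354e-05]
origin [188 145] x5
```

View pics/bar1.png

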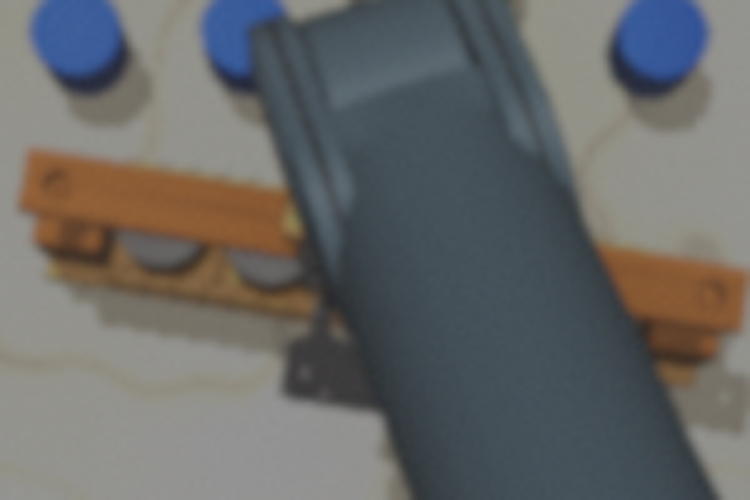

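```bash
cat > be.py <<'E'
from h import *
import sys
z=float(sys.argv[1])
for n in ("top","scene"):
    p=cams.read_camera(n);w=cloud(p);q=w[...,:2]-C0;y=q@EY;x=q@EX
    for s in (1,-1):
        m=(w[...,2]>z-.008)&(w[...,2]<z+.008)&(abs(x)<.05)&(y*s>.125)&(y*s<.2)
        b=w[m];xx,yy=x[m],y[m]*s
        if len(b)<30: print(n,s,len(b));continue
        mid=yy<np.percentile(yy,97)-.004
        print(n,s,len(b),"z %.4f"%np.median(b[:,2]),"x mid %.1f"%(1000*(np.percentile(xx[mid],1)+np.percentile(xx[mid],99))/2),"width %.1f"%(1000*np.ptp(xx[mid])),"end y %.1f (183.5)"%(1000*np.percentile(yy,99.5)))
    if n=="top":
        K=p["mtx"]
        for u,v in ((199.4,181.8),(330.4,203.2)):
            r=np.array([(u-K[0,2])/K[0,0],-(v-K[1,2])/K[1,1],-1])@np.asarray(p["attitude"]).T;P=p["position"]+r*(z-p["position"][2])/r[2]
            print("hole",np.round(P,4),np.round(1000*np.array([(P[:2]-C0)@EX,(P[:2]-C0)@EY]),1))
E
python3 be.py .152
```

```text
top 1 282 z 0.1522 x mid -3.0 width 32.7 end y 182.5 (183.5)
top -1 294 z 0.1524 x mid -2.8 width 33.3 end y 183.7 (183.5)
hole [0.6112 0.1436 0.152 ] [ -2.2 162.9]
hole [ 0.5571 -0.1833  0.152 ] [  -0.2 -168.4]
scene 1 245 z 0.1504 x mid -2.1 width 34.6 end y 184.3 (183.5)
scene -1 311 z 0.1507 x mid -1.8 width 34.4 end y 183.6 (183.5)
```

Emit:
{"fn": "step_arm", "kwargs": {
  "rows": [-0.8, 0.01, 0.13, 0.5, 0, 0, 0, -0.8, 0, 0, 0.7, 0, 0, 0, -0.8, 0, 0, 0.5, 0, 0, 0, -0.8, 0, 0, 0.3, 0, 0, 0, -0.8, 0, 0, 0.2, 0, 0, 0]
}}

```text
time_s: 44.22
tool_pos: [0.5874, -0.0177, 0.1129]
orientation: [[0.169, 0.986, -0.002], [0.986, -0.169, 0.0], [-0.0, -0.002, -1.0]]
contact_force: [-0.7, -0.4, -2.9]
opening: 0.0218
grip_force: 40.0
```

Emit:
{"fn": "step_arm", "kwargs": {
  "rows": [-0.8, 0, 0, 0, 0, 0, 0, -0.8, 0, 0, 0, 0, 0, 0, -0.8, 0, 0, 0, 0, 0, 0, -0.8, 0, 0, 0, 0, 0, 0, -0.8, 0, 0, 0, 0, 0, 0]
}}

```text
time_s: 44.63
tool_pos: [0.5884, -0.0177, 0.1148]
orientation: [[0.169, 0.986, 0.001], [0.986, -0.169, -0.0], [0.0, 0.001, -1.0]]
contact_force: [0.5, -0.6, -2.1]
opening: 0.0219
grip_force: 40.0
```

```bash
python3 -c "
from h import *
s=read_state();print(s['tool_pos'],s['contact_force'])"; python3 be.py .108|grep -v hole
python3 - <<'E'
import pickle,sys
from h import *
d=pickle.load(open("d0.pkl","rb"))
for n in d:
    w=cloud(d[n]);q=w[...,:2]-C0;y=q@EY;x=q@EX
    for s in (1,-1):
        m=(w[...,2]>.072)&(w[...,2]<.088)&(abs(x)<.05)&(y*s>.125)&(y*s<.2);xx,yy=x[m]*1000,y[m]*s*1000
        mid=yy<np.percentile(yy,97)-4
        print("post",n,s,"x %.1f"%((np.percentile(xx[mid],1)+np.percentile(xx[mid],99))/2),"y end %.1f"%np.percentile(yy,99.5))
E
```

```text
[ 0.58839481 -0.01768961  0.11479473] [ 0.52700121 -0.55418649 -2.10206307]
top 1 264 z 0.1084 x mid 0.2 width 32.9 end y 183.2 (183.5)
top -1 263 z 0.1090 x mid 0.0 width 32.2 end y 183.5 (183.5)
scene 1 224 z 0.1072 x mid 1.0 width 34.0 end y 184.1 (183.5)
scene -1 292 z 0.1067 x mid 0.5 width 35.9 end y 183.4 (183.5)
post top 1 x -0.5 y end 183.1
post top -1 x -0.5 y end 183.4
post scene 1 x 0.5 y end 185.2
post scene -1 x 0.4 y end 183.1
```

Emit:
{"fn": "step_arm", "kwargs": {
  "rows": [-0.8, 0, -0.02, 0.2, 0, 0, 0, -0.8, 0, 0, 0.2, 0, 0, 0, -0.8, 0, 0, 0.15, 0, 0, 0, -0.8, 0, 0, 0.1, 0, 0, 0, -0.8, 0, 0, 0.1, 0, 0, 0]
}}

```text
time_s: 45.15
tool_pos: [0.5875, -0.0176, 0.0988]
orientation: [[0.169, 0.986, -0.001], [0.986, -0.169, 0.0], [-0.0, -0.001, -1.0]]
contact_force: [0.6, 1.5, -2.4]
opening: 0.0214
grip_force: 40.0
```

Emit:
{"fn": "step_arm", "kwargs": {
  "rows": [-0.8, 0, 0, 0.05, 0, 0, 0, -0.8, 0, 0, 0.03, 0, 0, 0, -0.8, 0, 0, 0, 0, 0, 0, -0.8, 0, 0, 0, 0, 0, 0, -0.8, 0, 0, 0, 0, 0, 0]
}}

```text
time_s: 45.57
tool_pos: [0.5875, -0.0176, 0.0985]
orientation: [[0.169, 0.986, -0.0], [0.986, -0.169, -0.001], [-0.001, -0.0, -1.0]]
contact_force: [-3.6, 0.1, 6.8]
opening: 0.0216
grip_force: 40.0
```

Emit:
{"fn": "step_arm", "kwargs": {
  "rows": [-0.5, 0, 0, 0, 0, 0, 0, -0.2, 0, 0, 0, 0, 0, 0, 0.2, 0, 0, 0, 0, 0, 0, 0.2, 0, 0, 0, 0, 0, 0, 0.2, 0, 0, 0, 0, 0, 0]
}}

```text
time_s: 45.98
tool_pos: [0.5879, -0.0175, 0.0977]
orientation: [[0.169, 0.986, 0.0], [0.986, -0.169, 0.0], [0.0, 0.0, -1.0]]
contact_force: [-0.6, -0.1, -0.1]
opening: 0.0461
grip_force: 0.0
```

Emit:
{"fn": "step_arm", "kwargs": {
  "rows": [0.2, 0, 0, -0.3, 0, 0, 0, 0.2, 0, 0, -0.7, 0, 0, 0, 0.2, 0, 0, -1, 0, 0, 0, 0.2, 0, 0, -1, 0, 0, 0, 0.2, 0, -0.5, -1, 0, 0, 0]
}}

```text
time_s: 46.4
tool_pos: [0.5793, -0.0161, 0.1799]
orientation: [[0.17, 0.985, 0.002], [0.985, -0.17, 0.0], [0.001, 0.002, -1.0]]
contact_force: [0.3, -0.8, -0.8]
opening: 0.0527
grip_force: 0.0
```

Emit:
{"fn": "step_arm", "kwargs": {
  "rows": [0.2, 0, -1, -0.5, 0, 0, 0, 0.2, 0, -1, 0, 0, 0, 0, 0.2, 0, -1, 0, 0, 0, 0, 0.2, 0, -1, 0, 0, 0, 0, 0.2, 0, -0.5, 0, 0, 0, 0]
}}

```text
time_s: 46.82
tool_pos: [0.4873, -0.0003, 0.1887]
orientation: [[0.168, 0.986, -0.0], [0.986, -0.168, -0.001], [-0.001, 0.0, -1.0]]
contact_force: [-0.3, -0.2, 0.4]
opening: 0.0529
grip_force: 0.0
```

Emit:
{"fn": "step_arm", "kwargs": {
  "rows": [0.2, 0, 0, 0, 0, 0, 0, 0.2, 0, 0, 0, 0, 0, 0, 0.2, 0, 0, 0, 0, 0, 0, 0.2, 0, 0, 0, 0, 0, 0, 0.2, 0, 0, 0, 0, 0, 0]
}}

```text
time_s: 47.23
tool_pos: [0.4899, -0.0007, 0.1877]
orientation: [[0.17, 0.986, 0.0], [0.986, -0.17, 0.0], [0.0, 0.0, -1.0]]
contact_force: [-0.2, 0.9, 0.2]
opening: 0.053
grip_force: 0.0
```

```bash
python3 be.py .092|grep -v hole
python3 - <<'E'
from h import *
np.set_printoptions(precision=4,suppress=True)
s=read_state();print(s['tool_pos'])
for n in ("top","scene"):
    p=cams.read_camera(n);w=cloud(p)
    c=proj(p,[.484,-.349,.07])[0].astype(int)
    cv2.imwrite(f"pics/scr_{n}.png",cv2.resize(p["image"][c[1]-25:c[1]+25,c[0]-38:c[0]+38,::-1],None,fx=8,fy=8,interpolation=cv2.INTER_CUBIC))
    B=pts(w,(.484,-.349),.09,.048,.064);print(n,"block",len(B),cv2.minAreaRect((B[:,:2]*1000).astype(np.float32)),np.median(B[:,2]))
    for k,a in (("A",(.486,-.312)),("B",(.484,-.387))):
        P=pts(w,a,.028,.078,.1);q=P[:,:2];e=np.linalg.eigh(np.cov(q.T))[1][:,1]
        print(n,k,len(P),q.mean(0),"axis az %.1f"%(np.degrees(np.arctan2(e[1],e[0]))%180),cv2.minAreaRect((q*1000).astype(np.float32)),np.percentile(P[:,2],90))
E
```

```text
top 1 264 z 0.0922 x mid -1.3 width 48.3 end y 182.8 (183.5)
top -1 272 z 0.0925 x mid -2.1 width 46.9 end y 183.6 (183.5)
scene 1 224 z 0.0910 x mid 0.2 width 35.7 end y 182.4 (183.5)
scene -1 284 z 0.0905 x mid -0.3 width 40.1 end y 183.1 (183.5)
[ 0.4895 -0.0006  0.1876]
top block 790 ((484.3121032714844, -349.95172119140625), (140.0760498046875, 50.55146026611328), 87.59603118896484) 0.05691189573535249
top A 84 [ 0.4853 -0.3111] axis az 17.4 ((485.70379638671875, -311.85321044921875), (34.92156982421875, 14.269643783569336), 19.270511627197266) 0.0927224000714304
top B 81 [ 0.4822 -0.387 ] axis az 40.6 ((482.4114685058594, -387.9107666015625), (34.899024963378906, 13.545374870300293), 44.33774948120117) 0.09360565118601283
scene block 914 ((484.5542297363281, -349.8624572753906), (139.93507385253906, 53.500064849853516), 86.97041320800781) 0.05520600858487612
scene A 89 [ 0.4889 -0.3126] axis az 17.8 ((487.4079895019531, -311.96551513671875), (35.261417388916016, 14.05233097076416), 16.34235954284668) 0.0911093561285845
scene B 97 [ 0.4855 -0.3879] axis az 41.6 ((483.9293518066406, -388.36334228515625), (35.96220397949219, 14.439176559448242), 40.77246856689453) 0.0910778753683112
```

View pics/scr_top.png

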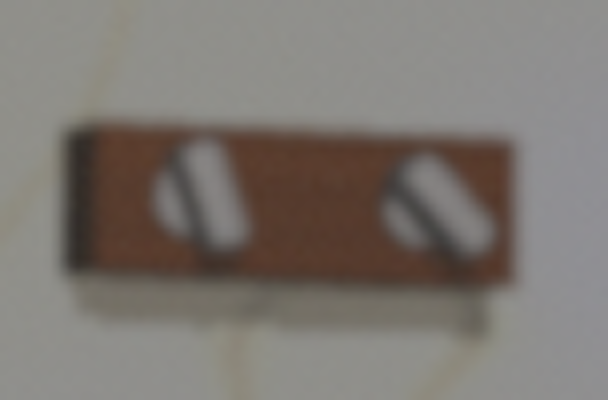

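View pics/scr_scene.png

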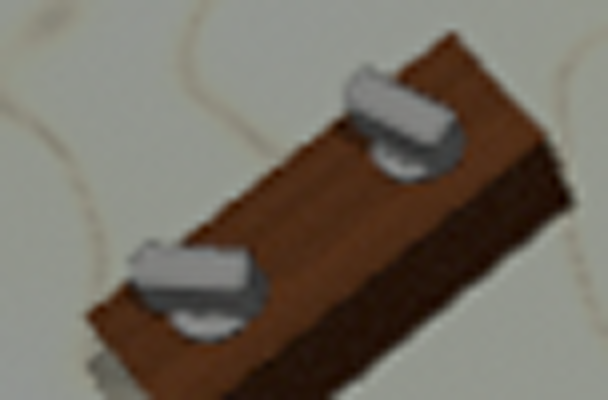

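Both screws stand with wings showing: the nearer, A, is at crop (215,195) and B at (440,205) in the top view. The bar sits at the right height, 0.092. Next I grasp screw A.

Emit:
{"fn": "step_arm", "kwargs": {
  "rows": [0, 0, 0, 0, 0, 0, 0.0694, 0, 0, 0, 0, 0, 0, 0.0694, 0, 0, 0, 0, 0, 0, 0.0694, 0, 0, 0, 0, 0, 0, 0.0694, 0, 0, 0, 0, 0, 0, 0.0694]
}}

```text
time_s: 47.85
tool_pos: [0.4891, -0.0006, 0.1876]
orientation: [[0.66, 0.751, -0.0], [0.751, -0.66, 0.0], [-0.0, -0.0, -1.0]]
contact_force: [-0.3, 0.4, 0.7]
opening: 0.0439
grip_force: 0.0
```

Emit:
{"fn": "step_arm", "kwargs": {
  "rows": [0, 0, 0, 0, 0, 0, 0.0694, 0, 0, 0, 0, 0, 0, 0.0694, 0, 0, 0, 0, 0, 0, 0.0694, 0, 0, 0, 0, 0, 0, 0.0694, 0, 0, 0, 0, 0, 0, 0.0694]
}}

```text
time_s: 48.27
tool_pos: [0.4892, -0.0006, 0.1877]
orientation: [[0.954, 0.301, -0.0], [0.301, -0.954, 0.0], [-0.0, -0.0, -1.0]]
contact_force: [-0.5, 0.2, 0.1]
opening: 0.044
grip_force: 0.0
```

Emit:
{"fn": "step_arm", "kwargs": {
  "rows": [0, -0.32, 1, 0, 0, 0, 0, 0, -0.32, 1, 0, 0, 0, 0, 0, -0.32, 1, 0, 0, 0, 0, 0, -0.32, 1, 0, 0, 0, 0, 0, -0.32, 1, 0, 0, 0, 0]
}}

```text
time_s: 48.68
tool_pos: [0.4892, -0.1065, 0.1877]
orientation: [[0.952, 0.306, -0.0], [0.306, -0.952, 0.0], [-0.0, -0.0, -1.0]]
contact_force: [0.6, 0.8, -0.2]
opening: 0.0442
grip_force: 0.0
```

Emit:
{"fn": "step_arm", "kwargs": {
  "rows": [0, -0.32, 1, 0, 0, 0, 0, 0, -0.32, 1, 0, 0, 0, 0, 0, -0.32, 1, 0, 0, 0, 0, 0, -0.32, 1, 0, 0, 0, 0, 0, -0.32, 1, 0, 0, 0, 0]
}}

```text
time_s: 49.1
tool_pos: [0.4892, -0.2117, 0.1876]
orientation: [[0.952, 0.306, -0.0], [0.306, -0.952, 0.0], [-0.0, -0.0, -1.0]]
contact_force: [-0.1, 0.3, 0.4]
opening: 0.044
grip_force: 0.0
```

Emit:
{"fn": "step_arm", "kwargs": {
  "rows": [0, -0.32, 1, 0, 0, 0, 0, 0, -0.32, 1, 0, 0, 0, 0, 0, -0.32, 1, 0, 0, 0, 0, 0, -0.32, 1, 0, 0, 0, 0, 0, -0.29, 0.83, 0, 0, 0, 0]
}}

```text
time_s: 49.52
tool_pos: [0.4887, -0.3139, 0.1876]
orientation: [[0.952, 0.305, -0.0], [0.305, -0.952, -0.0], [-0.0, 0.0, -1.0]]
contact_force: [0.5, -0.1, 0.9]
opening: 0.044
grip_force: 0.0
```

Emit:
{"fn": "step_arm", "kwargs": {
  "rows": [0, 0, 0, 0.5, 0, 0, 0, 0, 0, 0, 0.8, 0, 0, 0, 0, 0, 0, 0.8, 0, 0, 0, 0, 0, 0, 0.4, 0, 0, 0, 0, 0, 0, 0, 0, 0, 0]
}}

```text
time_s: 49.93
tool_pos: [0.4877, -0.3105, 0.1354]
orientation: [[0.952, 0.307, -0.004], [0.307, -0.952, 0.003], [-0.003, -0.004, -1.0]]
contact_force: [-0.6, -0.1, 0.7]
opening: 0.0441
grip_force: 0.0
```

Emit:
{"fn": "step_arm", "kwargs": {
  "rows": [0, 0, 0, 0, 0, 0, 0, 0, 0, 0, 0, 0, 0, 0, 0, 0, 0, 0, 0, 0, 0, 0, 0, 0, 0, 0, 0, 0, 0, 0, 0, 0, 0, 0, 0]
}}

```text
time_s: 50.35
tool_pos: [0.4892, -0.3124, 0.1383]
orientation: [[0.952, 0.306, 0.001], [0.306, -0.952, -0.001], [0.001, 0.001, -1.0]]
contact_force: [0.7, -1.0, -0.2]
opening: 0.044
grip_force: 0.0
```

```bash
cat > u.py <<'E'
from h import *
import sys
s=read_state();R=s["orientation"];t=np.array([float(a) for a in sys.argv[1:4]]);np.set_printoptions(precision=4,suppress=True)
print(s["tool_pos"],"az y %.1f"%np.degrees(np.arctan2(R[1,1],R[0,1])),"units",np.round((t-s["tool_pos"])@R/.02,2),s["contact_force"],s["opening"])
E
python3 u.py .4889 -.3122 .065
```

```text
[ 0.4892 -0.3124  0.1383] az y -72.2 units [-0.01 -0.02  3.67] [ 0.6687 -1.0198 -0.1731] 0.044007316365182354
```

Emit:
{"fn": "step_arm", "kwargs": {
  "rows": [0, 0, 0, 0.5, 0, 0, 0, 0, 0, 0, 0.8, 0, 0, 0, 0, 0, 0, 0.8, 0, 0, 0, 0, 0, 0, 0.7, 0, 0, 0, 0, 0, 0, 0.4, 0, 0, 0]
}}

```text
time_s: 50.77
tool_pos: [0.4879, -0.3116, 0.0716]
orientation: [[0.952, 0.306, -0.002], [0.306, -0.952, 0.001], [-0.002, -0.002, -1.0]]
contact_force: [0.2, 0.8, -0.9]
opening: 0.0439
grip_force: 0.0
```

Emit:
{"fn": "step_arm", "kwargs": {
  "rows": [0, 0, 0, 0.3, 0, 0, 0, 0, 0, 0, 0.15, 0, 0, 0, 0, 0, 0, 0, 0, 0, 0, 0, 0, 0, 0, 0, 0, 0, 0, 0, 0, 0, 0, 0, 0]
}}

```text
time_s: 51.18
tool_pos: [0.4894, -0.3125, 0.0654]
orientation: [[0.952, 0.306, 0.001], [0.306, -0.952, -0.001], [0.001, 0.001, -1.0]]
contact_force: [0.3, -0.1, 0.4]
opening: 0.0439
grip_force: 0.0
```

Emit:
{"fn": "step_arm", "kwargs": {
  "rows": [-0.3, 0, 0, 0, 0, 0, 0, -0.5, 0, 0, 0, 0, 0, 0, -0.7, 0, 0, 0, 0, 0, 0, -0.9, 0, 0, 0, 0, 0, 0, -0.9, 0, 0, 0, 0, 0, 0],
  "newtons": 30
}}

```text
time_s: 51.6
tool_pos: [0.4889, -0.3123, 0.0648]
orientation: [[0.952, 0.306, 0.0], [0.306, -0.952, -0.0], [0.0, 0.0, -1.0]]
contact_force: [-0.6, -0.1, 0.3]
opening: 0.0137
grip_force: 30.0
```

Emit:
{"fn": "step_arm", "kwargs": {
  "rows": [-0.9, 0, 0, 0, 0, 0, 0, -0.9, 0, 0, 0, 0, 0, 0, -0.9, 0, 0, 0, 0, 0, 0, -0.9, 0, 0, 0, 0, 0, 0, -0.9, 0, 0, 0, 0, 0, 0]
}}

```text
time_s: 52.02
tool_pos: [0.489, -0.3123, 0.0648]
orientation: [[0.952, 0.306, 0.0], [0.306, -0.952, -0.0], [0.0, 0.0, -1.0]]
contact_force: [-0.2, 1.3, 2.6]
opening: 0.0136
grip_force: 30.0
```

Emit:
{"fn": "step_arm", "kwargs": {
  "rows": [-0.9, 0, 0, -0.3, 0, 0, 0, -0.9, 0, 0, -0.6, 0, 0, 0, -0.9, 0, 0, -0.8, 0, 0, 0, -0.9, 0, 0, -1, 0, 0, 0, -0.9, 0, 0, -1, 0, 0, 0]
}}

```text
time_s: 52.43
tool_pos: [0.4888, -0.3121, 0.1402]
orientation: [[0.952, 0.306, -0.0], [0.306, -0.952, 0.0], [-0.0, -0.0, -1.0]]
contact_force: [-0.0, -1.3, -0.5]
opening: 0.0139
grip_force: 30.0
```

Emit:
{"fn": "step_arm", "kwargs": {
  "rows": [-0.9, 0, 0, -1, 0, 0, 0, -0.9, 0, 0, -0.6, 0, 0, 0, -0.9, 0.5, -0.5, -0.2, 0, 0, 0, -0.9, 0.8, -0.8, 0, 0, 0, 0, -0.9, 0.8, -0.8, 0, 0, 0, 0]
}}

```text
time_s: 52.85
tool_pos: [0.5163, -0.2583, 0.1748]
orientation: [[0.953, 0.304, 0.0], [0.304, -0.953, 0.0], [0.0, -0.0, -1.0]]
contact_force: [0.3, 0.4, -0.6]
opening: 0.0139
grip_force: 30.0
```

Emit:
{"fn": "step_arm", "kwargs": {
  "rows": [-0.9, 0.8, -0.8, 0, 0, 0, 0, -0.9, 0.8, -0.8, 0, 0, 0, 0, -0.9, 0.8, -0.7, 0, 0, 0, 0, -0.9, 0.6, -0.5, 0, 0, 0, 0, -0.9, 0.28, -0.28, 0, 0, 0, 0]
}}

```text
time_s: 53.27
tool_pos: [0.5608, -0.1765, 0.1741]
orientation: [[0.951, 0.309, -0.0], [0.309, -0.951, 0.002], [0.0, -0.002, -1.0]]
contact_force: [0.5, -0.1, -1.2]
opening: 0.0138
grip_force: 30.0
```

Emit:
{"fn": "step_arm", "kwargs": {
  "rows": [-0.9, 0, 0, 0, 0, 0, 0, -0.9, 0, 0, 0, 0, 0, 0, -0.9, 0, 0, 0, 0, 0, 0, -0.9, 0, 0, 0, 0, 0, 0, -0.9, 0, 0, 0, 0, 0, 0]
}}

```text
time_s: 53.68
tool_pos: [0.5591, -0.1819, 0.1746]
orientation: [[0.953, 0.304, -0.0], [0.304, -0.953, -0.0], [-0.001, 0.0, -1.0]]
contact_force: [-0.2, -0.9, -1.6]
opening: 0.014
grip_force: 30.0
```

Emit:
{"fn": "step_arm", "kwargs": {
  "rows": [-0.9, 0, 0, 0, 0, 0, 0, -0.9, 0, 0, 0, 0, 0, 0, -0.9, 0, 0, 0, 0, 0, 0, -0.9, 0, 0, 0, 0, 0, 0, -0.9, 0, 0, 0, 0, 0, 0]
}}

```text
time_s: 54.1
tool_pos: [0.5597, -0.1807, 0.1747]
orientation: [[0.952, 0.306, -0.0], [0.306, -0.952, 0.0], [-0.0, -0.0, -1.0]]
contact_force: [-0.3, -0.2, -0.6]
opening: 0.0139
grip_force: 30.0
```

```bash
python3 u.py .5597 -.1807 .101
python3 - <<'E'
from h import *
p=cams.read_camera("scene");c=proj(p,[.5577,-.1803,.12])[0].astype(int);print(c)
cv2.imwrite("pics/ins1.png",cv2.resize(p["image"][c[1]-40:c[1]+40,c[0]-50:c[0]+50,::-1],None,fx=7,fy=7,interpolation=cv2.INTER_CUBIC))
E
```

```text
[ 0.5597 -0.1807  0.1747] az y -72.2 units [0.   0.   3.69] [-0.2517 -0.1729 -0.6108] 0.013892390977109037
[196 219]
```

View pics/ins1.png

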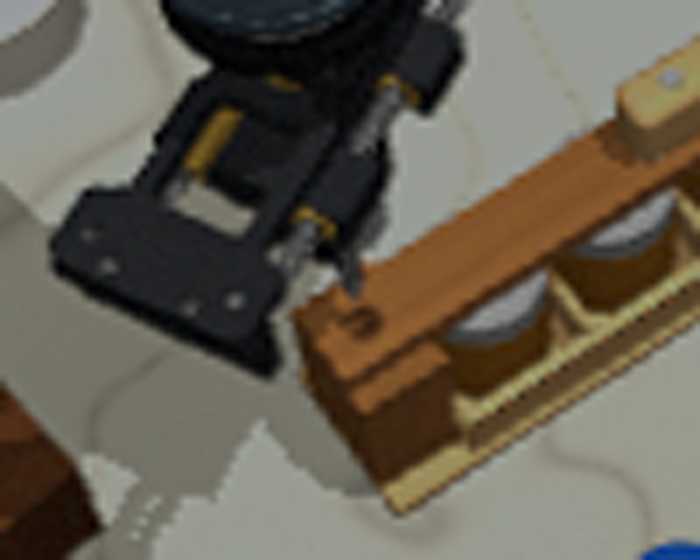

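Run:
```python
from h import *
p=cams.read_camera("scene");o=np.array([196-50,219-40])
f=lambda P:np.round((proj(p,P)[0]-o)*7,0)
H=np.array([.5577,-.1803]);print("hole",f(np.r_[H,.092]),"tip",f(np.r_[H,.116]),"tip+EX2",f(np.r_[H+EX*.002,.116]),"tip+EY2",f(np.r_[H+EY*.002,.116]))
im=p["image"][179:259,146:246]
# refine: enlarge smaller
cv2.imwrite("pics/ins1b.png",cv2.resize(im[30:60,30:70,::-1],None,fx=18,fy=18,interpolation=cv2.INTER_NEAREST))
```

```text
hole [361. 319.] tip [354. 289.] tip+EX2 [358. 293.] tip+EY2 [359. 286.]
```

View pics/ins1b.png

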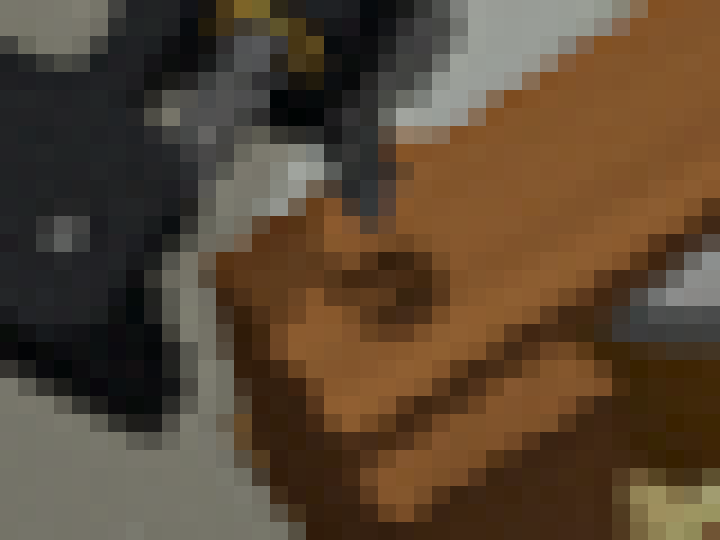

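The tip at crop (375,215) sits almost exactly where a centred shank should appear above the hole (395,290), so I insert.

Emit:
{"fn": "step_arm", "kwargs": {
  "rows": [-0.9, 0, 0, 0.3, 0, 0, 0, -0.9, 0, 0, 0.4, 0, 0, 0, -0.9, 0, 0, 0.3, 0, 0, 0, -0.9, 0, 0, 0.3, 0, 0, 0, -0.9, 0, 0, 0.3, 0, 0, 0]
}}

```text
time_s: 54.62
tool_pos: [0.5594, -0.1806, 0.1417]
orientation: [[0.952, 0.306, -0.001], [0.306, -0.952, 0.0], [-0.001, -0.0, -1.0]]
contact_force: [-0.6, 0.1, -1.6]
opening: 0.0137
grip_force: 30.0
```

Emit:
{"fn": "step_arm", "kwargs": {
  "rows": [-0.9, 0, 0, 0.2, 0, 0, 0, -0.9, 0, 0, 0, 0, 0, 0, -0.9, 0, 0, 0, 0, 0, 0, -0.9, 0, 0, 0, 0, 0, 0, -0.9, 0, 0, 0, 0, 0, 0]
}}

```text
time_s: 55.03
tool_pos: [0.56, -0.1808, 0.1391]
orientation: [[0.952, 0.306, 0.001], [0.306, -0.952, -0.0], [0.001, 0.0, -1.0]]
contact_force: [1.5, 0.4, -0.0]
opening: 0.014
grip_force: 30.0
```

Emit:
{"fn": "step_arm", "kwargs": {
  "rows": [-0.9, 0, 0, 0.3, 0, 0, 0, -0.9, 0, 0, 0.3, 0, 0, 0, -0.9, 0, 0, 0.3, 0, 0, 0, -0.9, 0, 0, 0.3, 0, 0, 0, -0.9, 0, 0, 0.3, 0, 0, 0]
}}

```text
time_s: 55.45
tool_pos: [0.5594, -0.1806, 0.1078]
orientation: [[0.952, 0.306, -0.001], [0.306, -0.952, 0.0], [-0.001, -0.0, -1.0]]
contact_force: [-0.6, -0.2, -0.7]
opening: 0.0135
grip_force: 30.0
```

Emit:
{"fn": "step_arm", "kwargs": {
  "rows": [-0.9, 0, 0, 0.2, 0, 0, 0, -0.9, 0, 0, 0.15, 0, 0, 0, -0.9, 0, 0, 0.05, 0, 0, 0, -0.9, 0, 0, 0.04, 0, 0, 0, -0.9, 0, 0, 0, 0, 0, 0]
}}

```text
time_s: 55.87
tool_pos: [0.5595, -0.1806, 0.1008]
orientation: [[0.952, 0.306, -0.001], [0.306, -0.952, -0.0], [-0.001, -0.0, -1.0]]
contact_force: [-4.4, 1.9, 9.6]
opening: 0.0141
grip_force: 30.0
```

Emit:
{"fn": "step_arm", "kwargs": {
  "rows": [-0.6, 0, 0, 0, 0, 0, 0, -0.3, 0, 0, 0, 0, 0, 0, 0, 0, 0, 0, 0, 0, 0, 0, 0, 0, 0, 0, 0, 0, 0, 0, 0, 0, 0, 0, 0]
}}

```text
time_s: 56.28
tool_pos: [0.5597, -0.1807, 0.0998]
orientation: [[0.952, 0.306, -0.0], [0.306, -0.952, 0.0], [-0.0, -0.0, -1.0]]
contact_force: [-0.5, 0.4, -0.3]
opening: 0.0422
grip_force: 0.0
```

Emit:
{"fn": "step_arm", "kwargs": {
  "rows": [0, 0, 0, -0.3, 0, 0, 0, 0, 0, 0, -0.7, 0, 0, 0, 0, 0, 0, -1, 0, 0, 0, 0, 0, 0, -1, 0, 0, 0, 0, 0, 0, -0.6, 0, 0, 0]
}}

```text
time_s: 56.7
tool_pos: [0.5606, -0.1809, 0.1743]
orientation: [[0.952, 0.306, 0.002], [0.306, -0.952, -0.001], [0.002, 0.001, -1.0]]
contact_force: [0.5, 1.1, 0.0]
opening: 0.0442
grip_force: 0.0
```

Emit:
{"fn": "step_arm", "kwargs": {
  "rows": [0, 0, 0, 0, 0, 0, -0.0672, 0, 0, 0, 0, 0, 0, -0.0672, 0, 0, 0, 0, 0, 0, -0.0672, 0, 0, 0, 0, 0, 0, -0.0672, 0, -0.6, 0.3, 0, 0, 0, 0]
}}

```text
time_s: 57.12
tool_pos: [0.5557, -0.1905, 0.1721]
orientation: [[0.738, 0.675, 0.001], [0.675, -0.738, 0.002], [0.002, -0.001, -1.0]]
contact_force: [-0.4, 0.5, 0.6]
opening: 0.0441
grip_force: 0.0
```

Emit:
{"fn": "step_arm", "kwargs": {
  "rows": [0, -1, 0.55, 0, 0, 0, 0, 0, -1, 0.55, 0, 0, 0, 0, 0, -1, 0.55, 0, 0, 0, 0, 0, -1, 0.55, 0, 0, 0, 0, 0, -1, 0.55, 0, 0, 0, 0]
}}

```text
time_s: 57.53
tool_pos: [0.516, -0.3031, 0.1719]
orientation: [[0.746, 0.666, -0.0], [0.666, -0.746, -0.0], [-0.001, 0.0, -1.0]]
contact_force: [1.3, -0.9, 0.8]
opening: 0.0441
grip_force: 0.0
```

Emit:
{"fn": "step_arm", "kwargs": {
  "rows": [0, -1, 0.55, 0, 0, 0, 0, 0, -1, 0.55, 0, 0, 0, 0, 0, -1, 0.55, 0, 0, 0, 0, 0, -0.7, 0.35, 0, 0, 0, 0, 0, -0.39, 0.19, 0, 0, 0, 0]
}}

```text
time_s: 57.95
tool_pos: [0.4834, -0.3919, 0.1718]
orientation: [[0.748, 0.664, -0.001], [0.664, -0.748, -0.002], [-0.002, 0.0, -1.0]]
contact_force: [-0.1, 0.1, 0.5]
opening: 0.0443
grip_force: 0.0
```

Emit:
{"fn": "step_arm", "kwargs": {
  "rows": [0, 0, 0, 0, 0, 0, 0, 0, 0, 0, 0, 0, 0, 0, 0, 0, 0, 0, 0, 0, 0, 0, 0, 0, 0, 0, 0, 0, 0, 0, 0, 0, 0, 0, 0]
}}

```text
time_s: 58.37
tool_pos: [0.4864, -0.387, 0.172]
orientation: [[0.742, 0.67, 0.0], [0.67, -0.742, 0.0], [0.0, -0.0, -1.0]]
contact_force: [-0.4, 0.1, 0.1]
opening: 0.0442
grip_force: 0.0
```

Emit:
{"fn": "step_arm", "kwargs": {
  "rows": [0, 0, 0, 0, 0, 0, 0, 0, 0, 0, 0, 0, 0, 0, 0, 0, 0, 0, 0, 0, 0, 0, 0, 0, 0, 0, 0, 0, 0, 0, 0, 0, 0, 0, 0]
}}

```text
time_s: 58.78
tool_pos: [0.4858, -0.3882, 0.1719]
orientation: [[0.743, 0.669, -0.0], [0.669, -0.743, -0.0], [-0.0, 0.0, -1.0]]
contact_force: [0.4, -0.2, 0.6]
opening: 0.0441
grip_force: 0.0
```

```bash
python3 u.py .4855 -.3884 .065
python3 - <<'E'
from h import *
p=cams.read_camera("top");w=cloud(p);q=w[...,:2]-C0;y=q@EY;x=q@EX
for s in (1,-1):
    m=(w[...,2]>.087)&(w[...,2]<.097)&(abs(x)<.04)&(y*s>.12)&(y*s<.2);print("bar end",s,np.percentile(x[m],[1,99]).mean()*1000,np.percentile(y[m]*s,99.5))
P=pts(w,POST[2],.03,.108,.14);print("screw",len(P),((P[:,:2].mean(0)-POST[2])@np.c_[EX,EY])*1000,np.percentile(P[:,2],[50,90]))
E
```

```text
[ 0.4858 -0.3882  0.1719] az y -48.0 units [-0.02 -0.    5.35] [ 0.4298 -0.1508  0.5939] 0.04414926655559852
bar end 1 -0.9873549829514262 0.18284130912224308
bar end -1 -0.7574278074316968 0.183920413877165
screw 90 [-1.89480753  0.01162335] [0.12525264 0.12896439]
```

Emit:
{"fn": "step_arm", "kwargs": {
  "rows": [0, -0.02, 0, 0.5, 0, 0, 0, 0, 0, 0, 1, 0, 0, 0, 0, 0, 0, 1, 0, 0, 0, 0, 0, 0, 0.9, 0, 0, 0, 0, 0, 0, 0.7, 0, 0, 0]
}}

```text
time_s: 59.25
tool_pos: [0.4846, -0.388, 0.0877]
orientation: [[0.743, 0.669, -0.002], [0.669, -0.743, 0.001], [-0.0, -0.002, -1.0]]
contact_force: [-0.5, -0.2, -0.2]
opening: 0.0441
grip_force: 0.0
```

Emit:
{"fn": "step_arm", "kwargs": {
  "rows": [0, 0, 0, 0.5, 0, 0, 0, 0, 0, 0, 0.4, 0, 0, 0, 0, 0, 0, 0.25, 0, 0, 0, 0, 0, 0, 0.1, 0, 0, 0, 0, 0, 0, 0, 0, 0, 0]
}}

```text
time_s: 59.67
tool_pos: [0.4856, -0.3885, 0.0649]
orientation: [[0.743, 0.669, 0.0], [0.669, -0.743, -0.0], [0.0, 0.0, -1.0]]
contact_force: [-0.1, -1.2, 0.5]
opening: 0.0444
grip_force: 0.0
```

Emit:
{"fn": "step_arm", "kwargs": {
  "rows": [0, 0, 0, 0, 0, 0, 0, 0, 0, 0, 0, 0, 0, 0, -0.3, 0, 0, 0, 0, 0, 0, -0.5, 0, 0, 0, 0, 0, 0, -0.7, 0, 0, 0, 0, 0, 0],
  "newtons": 30
}}

```text
time_s: 60.08
tool_pos: [0.4856, -0.3886, 0.0653]
orientation: [[0.743, 0.669, 0.0], [0.669, -0.743, -0.0], [0.0, 0.001, -1.0]]
contact_force: [-0.5, 0.4, -0.3]
opening: 0.0262
grip_force: 0.0
```

Emit:
{"fn": "step_arm", "kwargs": {
  "rows": [-0.9, 0, 0, 0, 0, 0, 0, -0.9, 0, 0, 0, 0, 0, 0, -0.9, 0, 0, 0, 0, 0, 0, -0.9, 0, 0, 0, 0, 0, 0, -0.9, 0, 0, 0, 0, 0, 0]
}}

```text
time_s: 60.5
tool_pos: [0.4855, -0.3885, 0.065]
orientation: [[0.743, 0.669, -0.0], [0.669, -0.743, -0.0], [-0.0, 0.0, -1.0]]
contact_force: [-2.2, 0.5, 1.5]
opening: 0.0137
grip_force: 30.0
```

Emit:
{"fn": "step_arm", "kwargs": {
  "rows": [-0.9, 0, 0, -0.3, 0, 0, 0, -0.9, 0, 0, -0.6, 0, 0, 0, -0.9, 0, 0, -0.9, 0, 0, 0, -0.9, 0, 0, -1, 0, 0, 0, -0.9, 0, 0, -1, 0, 0, 0]
}}

```text
time_s: 60.92
tool_pos: [0.4854, -0.3884, 0.1426]
orientation: [[0.743, 0.669, 0.0], [0.669, -0.743, -0.0], [0.0, 0.0, -1.0]]
contact_force: [-0.1, 0.6, 0.2]
opening: 0.0138
grip_force: 30.0
```

Emit:
{"fn": "step_arm", "kwargs": {
  "rows": [-0.9, 0, 0, -1, 0, 0, 0, -0.9, 0, 0, -1, 0, 0, 0, -0.9, 0.3, -0.2, -0.8, 0, 0, 0, -0.9, 0.6, -0.4, -0.4, 0, 0, 0, -0.9, 0.9, -0.6, 0, 0, 0, 0]
}}

```text
time_s: 61.33
tool_pos: [0.4968, -0.348, 0.2077]
orientation: [[0.745, 0.667, 0.003], [0.667, -0.745, -0.003], [0.0, 0.005, -1.0]]
contact_force: [0.5, -0.2, -0.4]
opening: 0.0136
grip_force: 30.0
```

Emit:
{"fn": "step_arm", "kwargs": {
  "rows": [-0.9, 1, -0.68, 0, 0, 0, 0, -0.9, 1, -0.68, 0, 0, 0, 0, -0.9, 1, -0.68, 0, 0, 0, 0, -0.9, 1, -0.68, 0, 0, 0, 0, -0.9, 1, -0.68, 0, 0, 0, 0]
}}

```text
time_s: 61.75
tool_pos: [0.525, -0.2267, 0.2052]
orientation: [[0.743, 0.67, -0.0], [0.67, -0.743, 0.0], [0.0, -0.0, -1.0]]
contact_force: [0.3, -0.3, -0.6]
opening: 0.0137
grip_force: 30.0
```

Emit:
{"fn": "step_arm", "kwargs": {
  "rows": [-0.9, 1, -0.68, 0, 0, 0, 0, -0.9, 1, -0.68, 0, 0, 0, 0, -0.9, 1, -0.68, 0, 0, 0, 0, -0.9, 1, -0.68, 0, 0, 0, 0, -0.9, 1, -0.68, 0, 0, 0, 0]
}}

```text
time_s: 62.17
tool_pos: [0.5536, -0.1093, 0.2052]
orientation: [[0.743, 0.67, -0.0], [0.67, -0.743, 0.0], [0.0, -0.0, -1.0]]
contact_force: [0.5, 0.2, -0.6]
opening: 0.0138
grip_force: 30.0
```

Emit:
{"fn": "step_arm", "kwargs": {
  "rows": [-0.9, 1, -0.68, 0, 0, 0, 0, -0.9, 1, -0.68, 0, 0, 0, 0, -0.9, 1, -0.68, 0, 0, 0, 0, -0.9, 1, -0.68, 0, 0, 0, 0, -0.9, 1, -0.68, 0, 0, 0, 0]
}}

```text
time_s: 62.58
tool_pos: [0.5822, 0.0081, 0.2051]
orientation: [[0.743, 0.67, -0.0], [0.67, -0.743, 0.0], [-0.0, -0.0, -1.0]]
contact_force: [0.5, 0.5, -1.0]
opening: 0.0137
grip_force: 30.0
```

Emit:
{"fn": "step_arm", "kwargs": {
  "rows": [-0.9, 1, -0.68, 0, 0, 0, 0, -0.9, 1, -0.68, 0, 0, 0, 0, -0.9, 1, -0.68, 0, 0, 0, 0, -0.9, 1, -0.68, 0, 0, 0, 0, -0.9, 0.9, -0.68, 0, 0, 0, 0]
}}

```text
time_s: 63.0
tool_pos: [0.6095, 0.1244, 0.2051]
orientation: [[0.742, 0.67, -0.0], [0.67, -0.742, 0.0], [0.0, -0.001, -1.0]]
contact_force: [0.0, 0.9, -0.7]
opening: 0.0136
grip_force: 30.0
```

Emit:
{"fn": "step_arm", "kwargs": {
  "rows": [-0.9, 0.6, -0.4, 0, 0, 0, 0, -0.9, 0.3, -0.25, 0, 0, 0, 0, -0.9, 0.1, -0.03, 0, 0, 0, 0, -0.9, 0, 0, 0, 0, 0, 0, -0.9, 0, 0, 0, 0, 0, 0]
}}

```text
time_s: 63.42
tool_pos: [0.6158, 0.1436, 0.2048]
orientation: [[0.744, 0.668, -0.0], [0.668, -0.744, -0.001], [-0.001, 0.001, -1.0]]
contact_force: [0.6, -1.3, -0.7]
opening: 0.014
grip_force: 30.0
```

Emit:
{"fn": "step_arm", "kwargs": {
  "rows": [-0.9, 0, 0, 0, 0, 0, 0, -0.9, 0, 0, 0, 0, 0, 0, -0.9, 0, 0, 0, 0, 0, 0, -0.9, 0, 0, 0, 0, 0, 0, -0.9, 0, 0, 0, 0, 0, 0]
}}

```text
time_s: 63.83
tool_pos: [0.6158, 0.145, 0.2049]
orientation: [[0.744, 0.669, -0.0], [0.669, -0.744, -0.0], [-0.0, 0.0, -1.0]]
contact_force: [-0.1, -1.3, -0.7]
opening: 0.0137
grip_force: 30.0
```

```bash
python3 u.py .6157 .1455 .101
```

```text
[0.6158 0.145  0.2049] az y -48.0 units [ 0.01 -0.02  5.2 ] [-0.1206 -1.3419 -0.6989] 0.01369027168476471
```

Emit:
{"fn": "step_arm", "kwargs": {
  "rows": [-0.9, 0.01, -0.02, 0.4, 0, 0, 0, -0.9, 0, 0, 0.6, 0, 0, 0, -0.9, 0, 0, 0.4, 0, 0, 0, -0.9, 0, 0, 0.3, 0, 0, 0, -0.9, 0, 0, 0.3, 0, 0, 0]
}}

```text
time_s: 64.25
tool_pos: [0.6152, 0.1456, 0.1635]
orientation: [[0.743, 0.669, -0.001], [0.669, -0.743, -0.0], [-0.001, -0.001, -1.0]]
contact_force: [0.6, -0.7, -0.7]
opening: 0.0141
grip_force: 30.0
```

Emit:
{"fn": "step_arm", "kwargs": {
  "rows": [-0.9, 0, 0, 0.3, 0, 0, 0, -0.9, 0, 0, 0.3, 0, 0, 0, -0.9, 0, 0, 0.3, 0, 0, 0, -0.9, 0, 0, 0.3, 0, 0, 0, -0.9, 0, 0, 0.2, 0, 0, 0]
}}

```text
time_s: 64.67
tool_pos: [0.6155, 0.1457, 0.1361]
orientation: [[0.743, 0.669, -0.001], [0.669, -0.743, -0.0], [-0.0, -0.0, -1.0]]
contact_force: [-0.9, -0.4, -1.5]
opening: 0.0135
grip_force: 30.0
```

Through the bar without force; finishing down to TCP 0.101.

Emit:
{"fn": "step_arm", "kwargs": {
  "rows": [-0.9, 0, 0, 0.3, 0, 0, 0, -0.9, 0, 0, 0.3, 0, 0, 0, -0.9, 0, 0, 0.3, 0, 0, 0, -0.9, 0, 0, 0.3, 0, 0, 0, -0.9, 0, 0, 0.25, 0, 0, 0]
}}

```text
time_s: 65.08
tool_pos: [0.6155, 0.1457, 0.1071]
orientation: [[0.743, 0.669, -0.0], [0.669, -0.743, -0.0], [-0.0, -0.0, -1.0]]
contact_force: [-0.4, -0.2, -1.0]
opening: 0.0139
grip_force: 30.0
```

Emit:
{"fn": "step_arm", "kwargs": {
  "rows": [-0.9, 0, 0, 0.2, 0, 0, 0, -0.9, 0, 0, 0.1, 0, 0, 0, -0.9, 0, 0, 0.05, 0, 0, 0, -0.9, 0, 0, 0.03, 0, 0, 0, -0.9, 0, 0, 0, 0, 0, 0]
}}

```text
time_s: 65.5
tool_pos: [0.6157, 0.1458, 0.101]
orientation: [[0.743, 0.669, 0.0], [0.669, -0.743, -0.0], [-0.0, 0.0, -1.0]]
contact_force: [-2.4, -1.0, 4.4]
opening: 0.0138
grip_force: 30.0
```

Seated. I release, rise and move clear toward the robot's left.

Emit:
{"fn": "step_arm", "kwargs": {
  "rows": [-0.6, 0, 0, 0, 0, 0, 0, -0.3, 0, 0, 0, 0, 0, 0, 0, 0, 0, 0, 0, 0, 0, 0, 0, 0, 0, 0, 0, 0, 0, 0, 0, 0, 0, 0, 0]
}}

```text
time_s: 65.92
tool_pos: [0.6157, 0.1458, 0.1002]
orientation: [[0.743, 0.669, 0.0], [0.669, -0.743, 0.0], [0.0, -0.0, -1.0]]
contact_force: [-0.2, -0.4, 0.8]
opening: 0.0422
grip_force: 0.0
```

Emit:
{"fn": "step_arm", "kwargs": {
  "rows": [0, 0, 0, -0.3, 0, 0, 0, 0, 0, 0, -0.7, 0, 0, 0, 0, 0, 0, -1, 0, 0, 0, 0, 0, 0, -1, 0, 0, 0, 0, 0, 0, -1, 0, 0, 0]
}}

```text
time_s: 66.33
tool_pos: [0.6159, 0.1459, 0.1825]
orientation: [[0.743, 0.669, 0.001], [0.669, -0.743, 0.0], [0.001, 0.0, -1.0]]
contact_force: [0.9, -0.6, -0.3]
opening: 0.0443
grip_force: 0.0
```

Emit:
{"fn": "step_arm", "kwargs": {
  "rows": [0, 0, -0.8, -0.5, 0, 0, 0, 0, 0, -0.8, 0, 0, 0, 0, 0, 0, -0.8, 0, 0, 0, 0, 0, 0, -0.8, 0, 0, 0, 0, 0, 0, -0.8, 0, 0, 0, 0]
}}

```text
time_s: 66.75
tool_pos: [0.5606, 0.2069, 0.191]
orientation: [[0.743, 0.67, 0.0], [0.67, -0.743, 0.001], [0.0, -0.0, -1.0]]
contact_force: [1.2, 1.1, 0.6]
opening: 0.0439
grip_force: 0.0
```

Emit:
{"fn": "step_arm", "kwargs": {
  "rows": [0, 0, -0.8, 0, 0, 0, 0, 0, 0, -0.8, 0, 0, 0, 0, 0, 0, -0.5, 0, 0, 0, 0, 0, 0, 0, 0, 0, 0, 0, 0, 0, 0, 0, 0, 0, 0]
}}

```text
time_s: 67.17
tool_pos: [0.5337, 0.2369, 0.1906]
orientation: [[0.742, 0.67, 0.0], [0.67, -0.742, -0.0], [0.0, 0.0, -1.0]]
contact_force: [1.1, -0.5, 0.1]
opening: 0.0441
grip_force: 0.0
```

Emit:
{"fn": "step_arm", "kwargs": {
  "rows": [0, 0, 0, 0, 0, 0, 0, 0, 0, 0, 0, 0, 0, 0, 0, 0, 0, 0, 0, 0, 0, 0, 0, 0, 0, 0, 0, 0, 0, 0, 0, 0, 0, 0, 0]
}}

```text
time_s: 67.58
tool_pos: [0.5343, 0.236, 0.1902]
orientation: [[0.744, 0.668, -0.0], [0.668, -0.744, -0.0], [-0.0, 0.0, -1.0]]
contact_force: [0.3, 0.8, 0.0]
opening: 0.0444
grip_force: 0.0
```

```bash
python3 v.py scene fin
python3 - <<'E'
from h import *
for n in ("top","scene"):
    p=cams.read_camera(n);w=cloud(p);q=w[...,:2]-C0;y=q@EY;x=q@EX
    for s in (1,-1):
        m=(w[...,2]>.087)&(w[...,2]<.097)&(abs(x)<.04)&(y*s>.12)&(y*s<.2);print(n,"bar end",s,np.percentile(x[m],[1,99]).mean()*1000,np.percentile(y[m]*s,99.5),np.median(w[m][:,2]))
    for k in (1,2):
        P=pts(w,POST[k],.03,.108,.14);print("screw",k,len(P),((P[:,:2].mean(0)-POST[k])@np.c_[EX,EY])*1000,np.percentile(P[:,2],[50,90]))
E
```

```text
67.5833 [0.5343358  0.23602422 0.19021223] [0.26765859 0.79075578 0.01995555] 0.04443882484813481 [-12.05   4.68]
[ 7.43817452e-01  6.68382810e-01 -1.31393751e-04]
origin [171 126] x5
top bar end 1 -1.0549868709264802 0.18257926358460724 0.09222731869096656
top bar end -1 -0.9409375404994006 0.18360821418877518 0.09230559819607842
screw 1 78 [-1.53687586 -1.96412358] [0.12594624 0.12897194]
screw 2 88 [-1.99455033  0.08912388] [0.12547188 0.12870045]
scene bar end 1 0.08362017680477 0.18159166784695024 0.09119123340524393
scene bar end -1 0.1117173445080652 0.18327358980185246 0.09131091722197782
screw 1 94 [ 2.39292847 -2.79457226] [0.12226553 0.126818  ]
screw 2 104 [ 2.31028063 -1.53455124] [0.12356705 0.1264011 ]
```

View pics/fin.png

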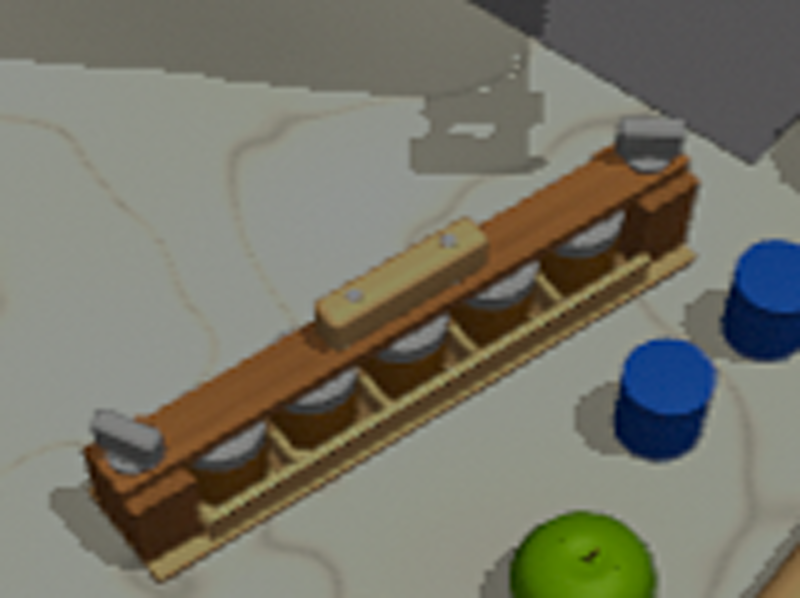

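The picture shows all five jars seated under the bar and both screws flat on it at (128,440) and (650,145). The gripper is clear.

```bash
python3 -c "
from workcell import hand_in
print(hand_in())"
```

```text
the job is handed in; nothing more can be done
None
```

The jar carrier is packed and handed in at about 68 s: a jar in every cell, the bar down on both posts, and a thumbscrew seated in each. The hand-in returned no verdict, but the final camera check found everything in place.

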